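Change over a swing-arm bench press

TASK

The foot of the small swing-arm press is down and leftovers of the last job still lie on its base plate. Lift the foot fully with its lever, swing the arm well clear to the left (about a quarter turn), put every leftover (half-disc of wood, stone, white pot) into the shallow wooden tray and set the wood block squarely on the middle of the rubber pad, its long sides along the pad's. Then, with the foot still up, swing the arm fully back over the block to its stop and lower the foot with the lever all the way onto the block; never swing the arm with the foot down, and leave the other things alone.

Things in the scene. Friction and masses are not known exactly. Their poses are not given: they have to be found in the camera images.
- pad (a point): centre of the black rubber pad (80 mm along x, 54 mm along y, flush) on the press's fixed steel base plate, 3 mm above the bench, at plate height. Its x axis points from the pad to the post, y to the left; the plate reaches from x = -80 to +132 mm and 95 mm to each side in y. A low fixed aluminium fence, 8 mm thick and 14 mm high, crosses the whole plate at x = 58 to 66 mm, between the pad and the post. The plate's placing and yaw vary. Here the wood block must stand.
- post_axis (a point): foot of the vertical post (24 mm thick; with the arm's hub 36 mm thick and 158 mm high) at the back of the base plate, 120 mm from the pad in the pad's +x; the arm turns about this vertical axis. Fixed nearby: a clear tool case (72 mm high) to its left, an open carton (140 mm) behind it, a bench vise (91 mm) at the right of the plate
- swing_arm (a joint): angle of the horizontal arm about the post, rad: 0 = head exactly over the pad, against its stop; grows as the head swings to the left (clockwise from above) up to 1.8, above the clear tool case. Stays where it is left; about 1 N at the head moves it, with some drag in fast moves. The head is a grey block 44 x 40 mm, from 97 to 155 mm above the bench
- head_knob (a point): centre of the upright black grip knob on top of the head, 22 mm thick and 26 mm tall (161 to 187 mm above the bench), 120 mm from the post axis: take it from above to swing the arm
- foot_lever (a joint): angle of the foot lever on the head's outer face, rad: 0 = foot fully down (lever slopes 0.45 rad below level), 0.9 = foot fully up (0.45 rad above level). Stiff, stays where it is left: about 4 N at its knob. It drives the rubber-faced foot (26 mm across) under the head, 42 mm of travel per radian: face 48.6 mm above the bench when down, 86 mm when up
- lever_knob (a point): centre of the round black ball (24 mm) at the end of the foot lever, 52 mm from the lever's pivot; it points away from the post, radially outward along the arm
- lever_pivot (a point): pivot of the foot lever, 130 mm above the bench, 144 mm from the post axis on the arm's line; the lever turns in the upright plane that holds the arm
- tray: fixed shallow wooden tray, 120 mm (its x) by 170 mm (its y), walls 6 mm thick and 18 mm high, floor 4 mm; origin at the centre of its underside on the bench
- wood_block_mid (a point): bevelled softwood block 46 (x) x 72 (y) x 46 mm high, the work piece, standing on the bench; the point given is its centre, half-way up; z axis up as it stands
- offcut_mid (a point): half-disc of sawn wood 37 (x) x 52 (y) x 21 mm high, leftover on the base plate or absent; the point given is its centre, half-way up; z axis up as it stands
- stone_mid (a point): rough grey stone 28 (x) x 42 (y) x 28 mm high, leftover on the base plate or absent; the point given is its centre, half-way up; z axis up as it stands
- white_pot_mid (a point): white round screw pot, 44 mm across and 38 mm high, leftover on the base plate or absent; the point given is its centre, half-way up; z axis up as it stands
- wood_block: the same wood block; origin at the centre of its underside
- gray_pot_mid (a point): round grey pot with a clear lid, 54 mm across, 42 mm high, standing on the bench in front of the press; not part of the job; the point given is its centre, half-way up; z axis up as it stands

How it is judged (in metres and radians):
On the way, in this order (a step that is already met when the one before it is completed fails the run):
1. the foot is raised with its lever while the arm is still over the pad (value of joint foot_lever above 0.7 rad and value of joint swing_arm below 0.4 rad), for 0.2 s.
2. the arm is swung well clear, foot up (value of joint swing_arm above 1.1 rad and value of joint foot_lever above 0.6 rad), for 0.2 s.
3. with the arm clear, all leftovers are in the tray and the block stands on the pad, released (x of offcut_mid in the frame of tray between -0.054 and 0.054 m and y of offcut_mid in the frame of tray between -0.079 and 0.079 m and z of offcut_mid in the frame of tray between 0 and 0.055 m and x of stone_mid in the frame of tray between -0.054 and 0.054 m and y of stone_mid in the frame of tray between -0.079 and 0.079 m and z of stone_mid in the frame of tray between 0 and 0.055 m and x of white_pot_mid in the frame of tray between -0.054 and 0.054 m and y of white_pot_mid in the frame of tray between -0.079 and 0.079 m and z of white_pot_mid in the frame of tray between 0 and 0.055 m and horizontal distance between wood_block_mid and pad below 0.012 m and angle between the y axis of wood_block_mid and the x axis of pad, either way round below 0.17 rad and angle between wood_block_mid's own z axis and vertical below 0.1 rad and height (world z) of wood_block_mid below 0.031 m and contact force between wood_block and the fingers below 0.1 N and value of joint swing_arm above 1 rad), for 0.2 s.
4. the arm is back over the block with the foot still up (value of joint swing_arm below 0.08 rad and value of joint foot_lever above 0.6 rad), for 0.2 s.
At the end, for the whole second after the job is handed in: arm within 0.08 rad of its stop over the pad, lever within 0.1 rad of fully down, wood block upright on the base plate within 12 mm of the pad's centre and 0.17 rad of its long axis, at rest, and every leftover present lying inside the tray (centre between its walls and under 55 mm high) (value of joint swing_arm below 0.08 rad and value of joint foot_lever below 0.1 rad and horizontal distance between wood_block_mid and pad below 0.012 m and angle between the y axis of wood_block_mid and the x axis of pad, either way round below 0.17 rad and angle between wood_block_mid's own z axis and vertical below 0.1 rad and height (world z) of wood_block_mid below 0.031 m and contact force between wood_block and the fingers below 0.1 N and linear speed of wood_block below 0.02 m/s and x of offcut_mid in the frame of tray between -0.054 and 0.054 m and y of offcut_mid in the frame of tray between -0.079 and 0.079 m and z of offcut_mid in the frame of tray between 0 and 0.055 m and x of stone_mid in the frame of tray between -0.054 and 0.054 m and y of stone_mid in the frame of tray between -0.079 and 0.079 m and z of stone_mid in the frame of tray between 0 and 0.055 m and x of white_pot_mid in the frame of tray between -0.054 and 0.054 m and y of white_pot_mid in the frame of tray between -0.079 and 0.079 m and z of white_pot_mid in the frame of tray between 0 and 0.055 m); the robot touches nothing.
It fails at once if the arm is swung out with the foot down (value of joint swing_arm above 0.4 rad and value of joint foot_lever below 0.35 rad).
It fails at once if the grey pot is knocked over or pushed away by more than 5 cm (distance of gray_pot_mid from where it was at the start of the episode above 0.05 m or angle between gray_pot_mid's own z axis and vertical above 0.6 rad).
Of offcut, stone, white_pot only 2 to 3 are there at a start; the rules pass over those that are not, and their reading is None.
At some moment in a run one of offcut, stone, white_pot may be knocked a few centimetres aside while the robot is not near it.
Once in a run the grip may slacken for a moment while it holds something.
It also fails if it takes over 210 s, if anything falls off the work surface, if the arm or the gripper's body presses on something with over 40 N, if the wrist force passes 120 N, or if a joint passes its speed limit or range.

ROBOT

A 7-joint arm with a two-finger parallel gripper is mounted at the origin on a cart in front of the work surface, level with it; the furniture and walls round the work are solid. World frame = base frame: x ahead of the robot, y to its left, z up, the work surface at z = 0. Lengths are in m, angles in degrees, forces in N, time in s.
With the tool pointing down it reaches from about 0.425 to 0.875 m from the base axis. Payload 4.7 kg.
Tool frame: the origin (TCP) lies at the very end of the fingers, on their centre line; the grasp point (between the pads) lies 19 mm behind it (env.grip_point_offset is the distance from the TCP to the grasp point, in m); z points along the fingers, y is the line along which they close (so a half turn about z gives the same grasp; the last joint's range is limited). The gripper opens to 87 mm and grips with 3 to 60 N. Pads are 19 mm wide; open, the fingers measure 117 mm over their backs; the gripper's body (75 mm by 190 mm) begins 51 mm behind the grasp point.
Start: joints at [-66.629, 18.392, -4.016, 83.108, 1.295, 78.541, -3.26], TCP at [0.249, 0.6, 0.223] pointing down, gripper open.
Joint ranges: [-163.93, 163.93], [-17.29, 119.83], [-79.2, 71.16], [3.27, 140.29], [-89.18, 269.18], [5.43, 117.66], [-154.24, 154.24]. Speed limits (degrees/s): [147.25, 147.25, 180, 180, 180, 180, 180].

INTERFACE

Orientations are given as [roll, pitch, yaw] about the fixed x, y, z axes, in that order (R = Rz(yaw) Ry(pitch) Rx(roll)).
In Python, from cell import env gives the robot as it stands.
- The arm moves only by the tool jog_arm, never from a script. Its argument "motion" is a list of rows, each an object of numbers: "x", "y", "z": the shift along the tool's x, y, z in cm; "ax", "ay", "az": the turn, a rotation vector about the tool's x, y, z in degrees. In form: [{"x": .., "y": .., "z": .., "ax": .., "ay": .., "az": ..}, ...]. A call has exactly 5 rows; each row shifts and turns the commanded pose from where the row before left it, along the tool's axes as they then stand; what a row does not reach is not made up. A row lasts 1/10 s, in which the tool goes at most 50 mm and 8.59 degrees, less where a joint would pass 70% of its speed; a pose out of reach is approached as far as the arm can. A call is refused whole if a number of a shift passes 5 or a number of a turn 8.59, either way. A call with a gripper value outside its range is refused whole. "claw" is the gripper command: -1 is shut, 1 is fully open, values between are in proportion, set as the call begins (left out, the last holds). The fingers move at their own pace and stop on an object; "squeeze" is the grip in N (left out, the last holds). Time passes only in rows, so rows that do not move let the fingers close, or fill a call up. It gives the time, the measured TCP pose, the force, the opening and the grip force at its end, in the units of the state.
- env.get_obs(): the state, without advancing time (a new reading comes with each control period).
- env.read_camera(name): name is "side" or "top"; returns the picture (480x640x3 uint8, red, green, blue); there is no depth.
- env.camera_params(name): a dict with "fx", "fy", "cx", "cy" (pixels), "k1" (the pictures are not rectified: a ray, as slopes to the right and down, at radius r is drawn at 1 + k1 r^2 times it, then the intrinsics apply), "extrinsics" (4x4, takes a point from world to camera coordinates). Camera axes: x right, y up, looking along -z (the intrinsics and any distortion apply to the point x, -y, -z); pixel columns grow to the right and rows downward; lengths in m; the calibration is good to about 2 mm. A picture is of the moment at which its call begins. camera_params takes no time and is no camera call.
- env.sign_off(): hands the job in; it is judged then, once.
The state is a dict: "time_s": time; "qpos": joint angles; "joint_velocities": joint speeds; "effort": joint torques, N m; "tool_pos": TCP position; "tool_rot": TCP orientation; "force": force on the tool from outside, world axes, zero at the start; "wrist_torque": the same for the moment, N m; "grip_width": finger opening in m; "grasp_force": force on a finger pad.
Only numpy, scipy, OpenCV 4.12 (cv2) and the standard library are available. Lean on these libraries where they do the work, as an engineer would, in place of code of your own. Each camera call takes 0.05 s, during which the arm holds its last target. There are 200 camera calls.

## Working session

There is one attempt and no reset: what is moved stays moved. The work goes in short steps, Python scripts to look and compute and a tool call to move; the robot and the scene stay as the last step left them, time stands still between calls to the robot, and variables do not carry over. Pictures are saved under pics/ and viewed, at most 14 in all, crops included, and the job is handed in when it is done.

Besides the shell and the picture viewer there is one more tool, called after "Call:" as name(argument=value, ...) on one line, values as JSON. jog_arm: Moves the arm, as the interface text tells. Its arguments: {"type":"object","properties":{"motion":{"type":"array"},"claw":{"type":"number"},"squeeze":{"type":"number"}},"required":["motion"]}

```bash
ls; mkdir -p pics
python3 - <<'E'
from cell import env
import cv2
o=env.get_obs(); print({k:o[k] for k in ('time_s','tool_pos','tool_rot','grip_width','force')})
for n in('top','side'):
    cv2.imwrite(f'pics/{n}0.png',env.read_camera(n)[:,:,::-1]); print(n,env.camera_params(n))
E
```

```text
pics
{'time_s': 0.0, 'tool_pos': array([0.24927567, 0.59970556, 0.22144205]), 'tool_rot': array([-1.79889759e+02,  7.96937287e-03,  1.57437960e+02]), 'grip_width': 0.08712599241644924, 'force': array([ 0.51704263, -0.04814757, -0.36036279])}
top {'fx': 566.0865765696273, 'fy': 566.0865765696273, 'cx': 314.2292905108595, 'cy': 240.50456738464683, 'k1': -0.07419543831528833, 'extrinsics': array([[ 0.01331953, -0.99983097,  0.01267405, -0.16724647],
       [ 0.989055  ,  0.01503657,  0.14677913, -0.48147519],
       [-0.1469449 ,  0.01058031,  0.98908809, -1.04271612],
       [ 0.        ,  0.        ,  0.        ,  1.        ]])}
side {'fx': 510.9673345334271, 'fy': 510.9673345334271, 'cx': 311.55652562986853, 'cy': 230.92482115741882, 'k1': -0.018578421586950767, 'extrinsics': array([[-0.99759514, -0.06692878,  0.018013  ,  0.45991246],
       [ 0.04041934, -0.35064976,  0.93563402, -0.20399214],
       [-0.05630459,  0.93411203,  0.35251171, -0.80658738],
       [ 0.        ,  0.        ,  0.        ,  1.        ]])}
```

View pics/top0.png

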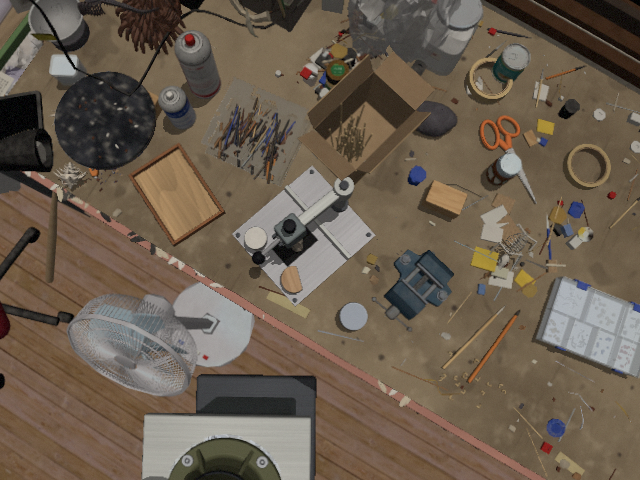

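View pics/side0.png

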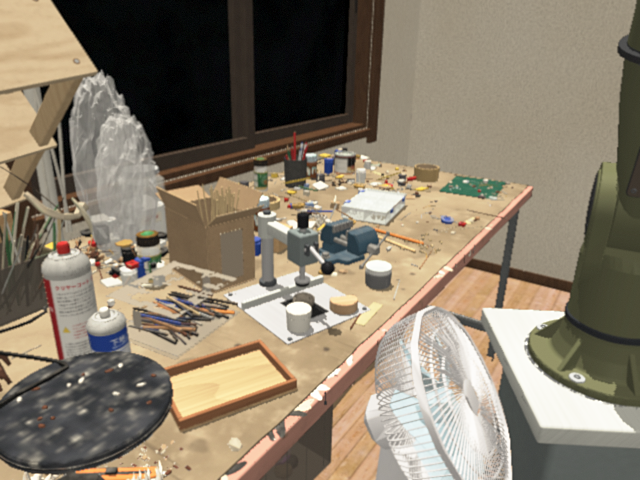

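Top: tray (178,195), plate around (303,235), lever ball (259,257), head knob (291,227), post (344,186), white pot (255,238), half-disc (290,279), block (445,198), grey pot (352,317). Side: a stone shows dark at (303,299) behind the white pot. Zooming in on the press in both views.

```bash
cat > h.py <<'E'
import numpy as np, cv2
from cell import env
def ray(n,u,v):
    p=env.camera_params(n); E=p['extrinsics']
    K=np.array([[p['fx'],0,p['cx']],[0,p['fy'],p['cy']],[0,0,1.]])
    a,b=cv2.undistortPoints(np.array([[[u,v]]],float),K,np.array([p['k1'],0,0,0.]))[0,0]
    R=E[:3,:3]; d=R.T@np.array([a,-b,-1]); return -R.T@E[:3,3], d/np.linalg.norm(d)
def plane(n,u,v,z):
    c,d=ray(n,u,v); return c+d*(z-c[2])/d[2]
def tri(a,b):
    (c,d),(e,f)=ray('top',*a),ray('side',*b)
    s=np.linalg.lstsq(np.c_[d,-f],e-c,rcond=None)[0]; p,q=c+d*s[0],e+f*s[1]
    return (p+q)/2,np.linalg.norm(p-q)
def proj(n,P):
    p=env.camera_params(n);c=p['extrinsics'][:3]@np.r_[P,1]; a,b=c[0]/-c[2],-c[1]/-c[2]
    k=1+p['k1']*(a*a+b*b); return np.array([p['fx']*a*k+p['cx'],p['fy']*b*k+p['cy']])
def crop(n,u,v,w,h,s,f,img=None):
    im=env.read_camera(n) if img is None else img
    c=im[v:v+h,u:u+w,::-1]; cv2.imwrite(f,cv2.resize(c,None,fx=s,fy=s,interpolation=cv2.INTER_CUBIC))
E
python3 - <<'E'
import cv2,numpy as np
a=cv2.resize(cv2.imread('pics/top0.png')[155:315,225:385],None,fx=3.5,fy=3.5,interpolation=2)
cv2.imwrite('pics/t1.png',a)
b=cv2.resize(cv2.imread('pics/side0.png')[190:350,215:415],None,fx=3.5,fy=3.5,interpolation=2)
cv2.imwrite('pics/s1.png',b)
E
```

```text
(no output)
```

View pics/t1.png

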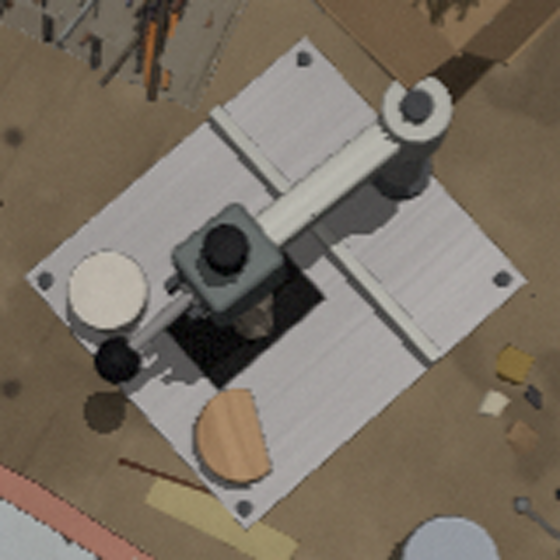

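View pics/s1.png

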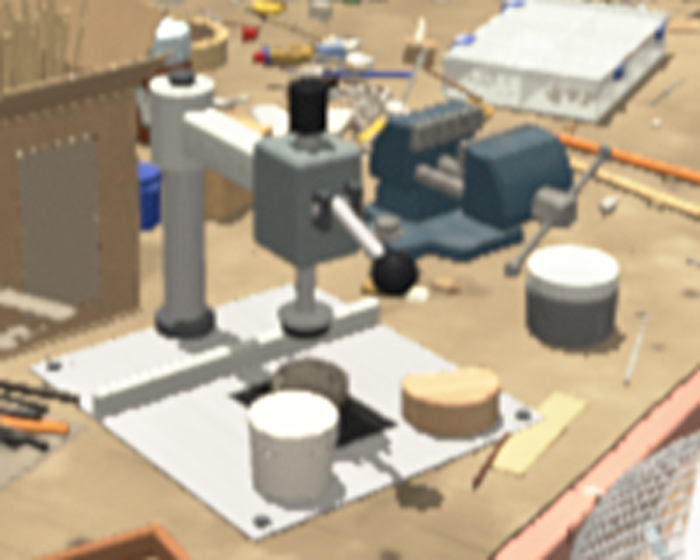

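The crops show: plate corners in t1 at L(27,277), T(308,37), R(525,280), B(247,527). The stone is on the pad under the head, with the half-disc near the bottom corner and the white pot near the left corner. Next I compute positions.

```bash
cat > m.py <<'E'
from h import *
T=lambda u,v:(225+u/3.5,155+v/3.5)
S=lambda u,v:(215+u/3.5,190+v/3.5)
C=np.array([plane('top',*T(*c),.003)[:2] for c in[(27,277),(308,37),(525,280),(247,527)]])
M=np.array([[-80,95],[132,95],[132,-95],[-80,-95]])/1e3
A=C-C.mean(0);B=M-M.mean(0)
yaw=np.arctan2((B[:,0]*A[:,1]-B[:,1]*A[:,0]).sum(),(A*B).sum())
R=np.array([[np.cos(yaw),-np.sin(yaw)],[np.sin(yaw),np.cos(yaw)]])
pad=C.mean(0)-R@M.mean(0)
E
python3 - <<'E'
from m import *
np.set_printoptions(precision=4,suppress=True)
print('yaw',np.degrees(yaw),'pad',pad,'res',A-B@R.T)
W=lambda x,y:pad+R@[x,y]
print('post',W(.12,0),'pivot',W(-.024,0),'lever down',W(-.024-.052*np.cos(.45),0),130-52*np.sin(.45))
print('lever ball',tri(T(117,360),S(394,272)))
print('knob',tri(T(225,248),S(308,105)))
print('pot top',tri(T(108,290),S(294,417)))
print('offcut',plane('top',*T(234,437),.024))
print('offcut corners tri', tri(T(240,391),S(0,0))[1])
print('wood rough',plane('top',445,192,.046))
im=env.read_camera('top')
# offcut mask, block mask, tray
hsv=cv2.cvtColor(im,cv2.COLOR_RGB2HSV)
for nm,(u,v,w,h) in dict(off=(275,258,40,45),blk=(415,170,60,55),tray=(120,135,115,115)).items():
    c=hsv[v:v+h,u:u+w]; print(nm,c[h//2,w//2],c[2,2])
crop('top',410,165,65,60,9,'pics/blk.png',im)
E
```

```text
yaw -47.78576988726586 pad [ 0.4832 -0.1215] res [[-0.0007 -0.0016]
 [-0.0013 -0.0008]
 [ 0.0001  0.0026]
 [ 0.0019 -0.0002]]
post [ 0.5638 -0.2104] pivot [ 0.467  -0.1037] lever down [ 0.4356 -0.0691] 107.38179222621602
lever ball (array([ 0.4404, -0.0615,  0.1106]), np.float64(8.504187016784261e-05))
knob (array([ 0.4872, -0.117 ,  0.1734]), np.float64(0.0007481966059985361))
pot top (array([ 0.4868, -0.049 ,  0.0368]), np.float64(0.0008506351387790978))
offcut [ 0.4091 -0.1188  0.024 ]
offcut corners tri 0.21940129168640732
wood rough [ 0.5808 -0.4112  0.046 ]
off [ 15  98 166] [ 0  9 88]
blk [ 17 115 167] [114 156 121]
tray [ 17 107 148] [120  28  27]
```

View pics/blk.png

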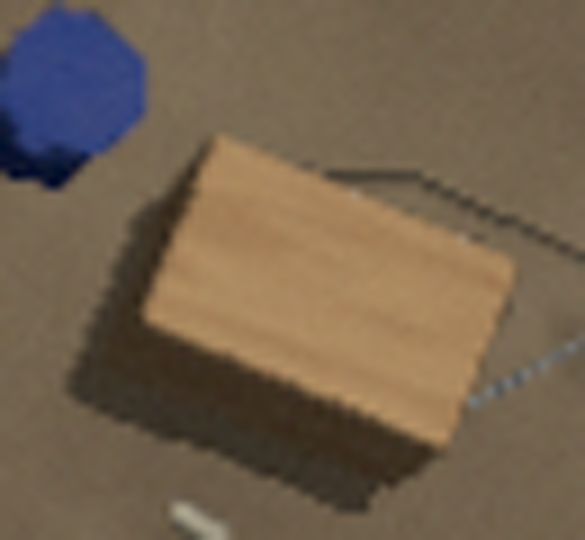

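The block's top corners in blk.png are (218,135), (515,262), (443,445) and (147,322). Next: tray, half-disc, block and fan positions.

```bash
cat > plan.py <<'E'
# print tool-frame deltas (cm) from the current pose to world waypoint
from h import *
from scipy.spatial.transform import Rotation as Ro
def go(*wps):
    o=env.get_obs(); p=o['tool_pos']; Rm=Ro.from_euler('xyz',o['tool_rot'],degrees=True)
    print('now',np.round(p,4),np.round(o['tool_rot'],2),'F',np.round(o['force'],1),'w',round(o['grip_width'],4),'t',round(o['time_s'],1))
    for x,y,z,yaw in wps:
        q=np.array([x,y,z]); d=Rm.inv().apply(q-p)*100
        Rn=Ro.from_euler('xyz',[180,0,yaw],degrees=True)
        print('shift cm',np.round(d,2),'turn',np.round((Rm.inv()*Rn).as_rotvec(degrees=True),2),'then')
        p=q;Rm=Rn
E
python3 - <<'E'
from m import *
from plan import go
np.set_printoptions(precision=4,suppress=True)
im=env.read_camera('top'); hsv=cv2.cvtColor(im,cv2.COLOR_RGB2HSV)
def rect(P):
    (c,s,a)=cv2.minAreaRect(np.float32(P)*1000); b=cv2.boxPoints((c,s,a)); e=b[1]-b[0]; f=b[2]-b[1]
    l=e if np.hypot(*e)>np.hypot(*f) else f
    return np.array(c)/1000,np.array(s),np.degrees(np.arctan2(l[1],l[0]))
b=[plane('top',410+u/9,165+v/9,.046)[:2] for u,v in[(218,135),(515,262),(443,445),(147,322)]]
print('blk',rect(b))
def mask(lo,hi,box,z):
    u,v,w,h=box; m=cv2.inRange(hsv[v:v+h,u:u+w],lo,hi); cs=cv2.findContours(m,0,2)[0]; c=max(cs,key=cv2.contourArea)[:,0]
    return rect([plane('top',x+u,y+v,z)[:2] for x,y in c])
print('off',mask((8,70,110),(22,255,255),(278,262,30,42),.024))
print('blkmask',mask((8,80,110),(24,255,255),(415,170,60,55),.046))
print('tray',rect([plane('top',*c,.018)[:2] for c in[(180,146),(224,209),(176,244),(132,181)]]))
print('fan',tri((130,345),(440,400)),tri((75,330),(390,440)))
print('grey',plane('top',352,317,.042))
go((.5,.3,.22,132.2),(.5,-.02,.22,132.2),(.44,-.061,.19,132.2))
E
```

```text
blk (array([ 0.5704, -0.4142]), array([69.1997, 44.4179]), np.float32(67.43405))
off (array([ 0.4092, -0.1153]), array([50.0607, 34.406 ]), np.float32(15.870741))
blkmask (array([ 0.5726, -0.421 ]), array([ 93.5255, 109.5363]), np.float32(-1.8244337))
tray (array([0.5744, 0.1087]), array([158.9181, 117.3304]), np.float32(37.098553))
fan (array([0.2847, 0.1779, 0.0448]), np.float64(0.006227453891762316)) (array([0.333 , 0.2735, 0.0635]), np.float64(0.051821689581434884))
grey [ 0.3399 -0.2326  0.042 ]
now [0.2494 0.5999 0.2219] [-179.94    0.01  157.44] F [-0.1  0.   0.7] w 0.0873 t 0.2
shift cm [-34.65 -18.08   0.22] turn [-0.06  0.02 25.24] then
shift cm [-23.71 -21.5   -0.  ] turn [0. 0. 0.] then
shift cm [ 0.99 -7.2   3.  ] turn [0. 0. 0.] then
```

Call:
jog_arm(motion=[{"x":-3.46,"y":-1.81},{"x":-3.46,"y":-1.81},{"x":-3.46,"y":-1.81},{"x":-3.46,"y":-1.81},{"x":-3.46,"y":-1.81}], claw=0.2)

```text
$.motion[0]: bad value
```

Call:
jog_arm(motion=[{"x":-3.46,"y":-1.81},{"x":-3.46,"y":-1.81},{"x":-3.46,"y":-1.81},{"x":-3.46,"y":-1.81},{"x":-3.46,"y":-1.81}])

```text
$.motion[0]: bad value
```

Call:
jog_arm(motion=[{"az":5.05},{"az":5.05},{"az":5.05},{"az":5.05},{"az":5.05}])

```text
$.motion[0]: bad value
```

Call:
jog_arm(motion=[{"x":-2.37,"y":-2.15},{"x":-2.37,"y":-2.15},{"x":-2.37,"y":-2.15},{"x":-2.37,"y":-2.15},{"x":-2.37,"y":-2.15}])

```text
$.motion[0]: bad value
```

Call:
jog_arm(motion=[{"x":-2.37,"y":-2.15},{"x":-2.37,"y":-2.15},{"x":-2.37,"y":-2.15},{"x":-2.37,"y":-2.15},{"x":-2.37,"y":-2.15}])

```text
$.motion[0]: bad value
```

Run:
```python
from plan import go
go((.44,-.062,.16,132.2),(.44,-.062,.09,132.2))
```

```text
now [0.2494 0.5999 0.2219] [-1.7994e+02  1.0000e-02  1.5744e+02] F [-0.1  0.   0.7] w 0.0873 t 0.2
shift cm [-43.   -53.8    6.26] turn [-6.000e-02  2.000e-02  2.524e+01] then
shift cm [-0. -0.  7.] turn [0. 0. 0.] then
```

Call:
jog_arm(motion=[{"x":-3.46,"y":-1.81,"z":0,"ax":0,"ay":0,"az":0},{"x":-3.46,"y":-1.81,"z":0,"ax":0,"ay":0,"az":0},{"x":-3.46,"y":-1.81,"z":0,"ax":0,"ay":0,"az":0},{"x":-3.46,"y":-1.81,"z":0,"ax":0,"ay":0,"az":0},{"x":-3.46,"y":-1.81,"z":0,"ax":0,"ay":0,"az":0}], claw=0.2)

```text
time_s: 0.7
tool_pos: [0.3753, 0.4489, 0.2225]
tool_rot: [180.0, 0.0, 157.4]
force: [1.3, 0.6, 0.1]
grip_width: 0.0561
grasp_force: 0.0
```

Call:
jog_arm(motion=[{"x":-3.46,"y":-1.81,"z":0,"ax":0,"ay":0,"az":0},{"x":-3.46,"y":-1.81,"z":0,"ax":0,"ay":0,"az":0},{"x":-3.46,"y":-1.81,"z":0,"ax":0,"ay":0,"az":0},{"x":-3.46,"y":-1.81,"z":0,"ax":0,"ay":0,"az":0},{"x":-3.46,"y":-1.81,"z":0,"ax":0,"ay":0,"az":0}])

```text
time_s: 1.2
tool_pos: [0.5002, 0.299, 0.2226]
tool_rot: [180.0, 0.0, 157.4]
force: [0.3, 0.2, -0.3]
grip_width: 0.0523
grasp_force: 0.0
```

Call:
jog_arm(motion=[{"x":0,"y":0,"z":0,"ax":0,"ay":0,"az":5.05},{"x":0,"y":0,"z":0,"ax":0,"ay":0,"az":5.05},{"x":0,"y":0,"z":0,"ax":0,"ay":0,"az":5.05},{"x":0,"y":0,"z":0,"ax":0,"ay":0,"az":5.05},{"x":0,"y":0,"z":0,"ax":0,"ay":0,"az":5.05}])

```text
time_s: 1.7
tool_pos: [0.4994, 0.3002, 0.2223]
tool_rot: [-180.0, -0.0, 132.0]
force: [0.0, 0.3, -0.3]
grip_width: 0.0525
grasp_force: 0.0
```

Call:
jog_arm(motion=[{"x":-2.37,"y":-2.15,"z":0,"ax":0,"ay":0,"az":0},{"x":-2.37,"y":-2.15,"z":0,"ax":0,"ay":0,"az":0},{"x":-2.37,"y":-2.15,"z":0,"ax":0,"ay":0,"az":0},{"x":-2.37,"y":-2.15,"z":0,"ax":0,"ay":0,"az":0},{"x":-2.37,"y":-2.15,"z":0,"ax":0,"ay":0,"az":0}])

```text
time_s: 2.2
tool_pos: [0.4992, 0.1391, 0.2225]
tool_rot: [180.0, -0.0, 132.2]
force: [-1.1, -0.5, -0.1]
grip_width: 0.052
grasp_force: 0.0
```

Call:
jog_arm(motion=[{"x":-2.37,"y":-2.15,"z":0,"ax":0,"ay":0,"az":0},{"x":-2.37,"y":-2.15,"z":0,"ax":0,"ay":0,"az":0},{"x":-2.37,"y":-2.15,"z":0,"ax":0,"ay":0,"az":0},{"x":-2.37,"y":-2.15,"z":0,"ax":0,"ay":0,"az":0},{"x":-2.37,"y":-2.15,"z":0,"ax":0,"ay":0,"az":0}])

```text
time_s: 2.7
tool_pos: [0.4991, -0.0209, 0.2226]
tool_rot: [180.0, -0.0, 132.2]
force: [-0.8, 0.2, 0.8]
grip_width: 0.0522
grasp_force: 0.0
```

Run:
```python
from plan import go
go((.44,-.062,.16,132.2),(.44,-.062,.09,132.2))
```

```text
now [ 0.4991 -0.0209  0.2226] [ 1.7998e+02 -1.0000e-02  1.3219e+02] F [-0.8  0.2  0.8] w 0.0522 t 2.7
shift cm [ 0.92 -7.14  6.25] turn [ 0.02 -0.01 -0.01] then
shift cm [-0. -0.  7.] turn [0. 0. 0.] then
```

Call:
jog_arm(motion=[{"x":0.2,"y":-2.4,"z":0,"ax":0,"ay":0,"az":0},{"x":0.4,"y":-2.4,"z":0,"ax":0,"ay":0,"az":0},{"x":0.3,"y":-2.34,"z":0,"ax":0,"ay":0,"az":0},{"x":0,"y":0,"z":3.2,"ax":0,"ay":0,"az":0},{"x":0,"y":0,"z":3,"ax":0,"ay":0,"az":0}])

```text
time_s: 3.2
tool_pos: [0.4407, -0.0613, 0.1606]
tool_rot: [179.8, 0.1, 132.1]
force: [0.5, 0.9, -1.0]
grip_width: 0.0522
grasp_force: 0.0
```

Call:
jog_arm(motion=[{"x":0,"y":0,"z":2,"ax":0,"ay":0,"az":0},{"x":0,"y":0,"z":2,"ax":0,"ay":0,"az":0},{"x":0,"y":0,"z":1.5,"ax":0,"ay":0,"az":0},{"x":0,"y":0,"z":1.5,"ax":0,"ay":0,"az":0},{"x":0,"y":0,"z":0,"ax":0,"ay":0,"az":0}])

```text
time_s: 3.7
tool_pos: [0.4386, -0.0609, 0.0888]
tool_rot: [-179.8, -0.1, 132.2]
force: [-0.1, 0.0, -0.4]
grip_width: 0.0526
grasp_force: 0.0
```

Run:
```python
from plan import *
go((.44,-.062,.09,132.2))
a=env.read_camera('top')[170:300,225:355];b=env.read_camera('side')[190:320,240:370]
cv2.imwrite('pics/a2.png',cv2.resize(np.hstack([a,b])[:,:,::-1],None,fx=3,fy=3,interpolation=2))
```

```text
now [ 0.4386 -0.0609  0.0888] [-1.7982e+02 -1.4000e-01  1.3218e+02] F [-0.1  0.  -0.4] w 0.0526 t 3.7
shift cm [-0.17  0.03 -0.12] turn [-0.18 -0.14 -0.02] then
```

View pics/a2.png

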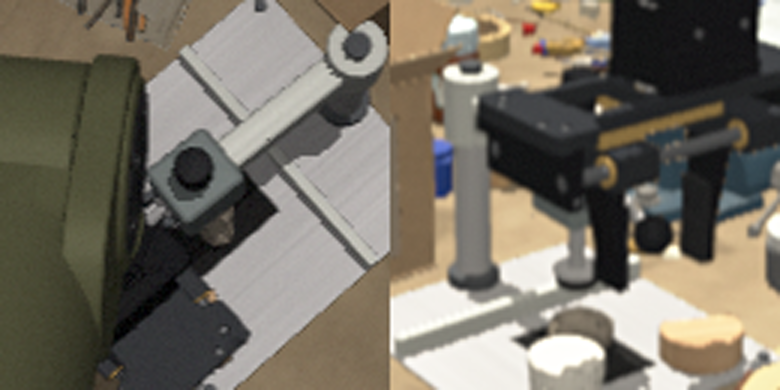

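The ball sits between the fingers in the side crop, so I grip it and lift along the arc.

Call:
jog_arm(motion=[{"x":0,"y":0,"z":0,"ax":0,"ay":0,"az":0},{"x":0,"y":0,"z":0,"ax":0,"ay":0,"az":0},{"x":0,"y":0,"z":0,"ax":0,"ay":0,"az":0},{"x":0,"y":0,"z":0,"ax":0,"ay":0,"az":0},{"x":0,"y":0,"z":0,"ax":0,"ay":0,"az":0}], claw=-1, squeeze=25)

```text
time_s: 4.3
tool_pos: [0.4406, -0.0609, 0.0908]
tool_rot: [180.0, 0.0, 132.2]
force: [-0.7, -0.8, 0.5]
grip_width: 0.0224
grasp_force: 25.0
```

Call:
jog_arm(motion=[{"x":0.19,"y":0,"z":-0.43,"ax":0,"ay":0,"az":0},{"x":0.15,"y":0,"z":-0.44,"ax":0,"ay":0,"az":0},{"x":0.1,"y":0,"z":-0.46,"ax":0,"ay":0,"az":0},{"x":0.06,"y":0,"z":-0.46,"ax":0,"ay":0,"az":0},{"x":0.02,"y":0,"z":-0.47,"ax":0,"ay":0,"az":0}])

```text
time_s: 4.8
tool_pos: [0.4368, -0.0576, 0.1133]
tool_rot: [-180.0, 0.0, 132.2]
force: [3.4, -3.2, -7.7]
grip_width: 0.0224
grasp_force: 25.0
```

Call:
jog_arm(motion=[{"x":-0.02,"y":0,"z":-0.47,"ax":0,"ay":0,"az":0},{"x":-0.06,"y":0,"z":-0.46,"ax":0,"ay":0,"az":0},{"x":-0.1,"y":0,"z":-0.46,"ax":0,"ay":0,"az":0},{"x":-0.15,"y":0,"z":-0.44,"ax":0,"ay":0,"az":0},{"x":-0.19,"y":0,"z":-0.43,"ax":0,"ay":0,"az":0}])

```text
time_s: 5.3
tool_pos: [0.4394, -0.0608, 0.1355]
tool_rot: [-179.9, -0.1, 132.2]
force: [1.3, -3.1, -9.7]
grip_width: 0.0224
grasp_force: 25.0
```

Call:
jog_arm(motion=[{"x":0,"y":0,"z":0,"ax":0,"ay":0,"az":0},{"x":0,"y":0,"z":0,"ax":0,"ay":0,"az":0},{"x":0,"y":0,"z":0,"ax":0,"ay":0,"az":0},{"x":0,"y":0,"z":0,"ax":0,"ay":0,"az":0},{"x":0,"y":0,"z":0,"ax":0,"ay":0,"az":0}])

```text
time_s: 5.8
tool_pos: [0.4401, -0.0604, 0.1358]
tool_rot: [180.0, -0.1, 132.2]
force: [-1.5, 0.1, -4.7]
grip_width: 0.0222
grasp_force: 25.0
```

Call:
jog_arm(motion=[{"x":-0.1,"y":0,"z":-0.2,"ax":0,"ay":0,"az":0},{"x":-0.1,"y":0,"z":-0.2,"ax":0,"ay":0,"az":0},{"x":0,"y":0,"z":0,"ax":0,"ay":0,"az":0},{"x":0,"y":0,"z":0,"ax":0,"ay":0,"az":0},{"x":0,"y":0,"z":0,"ax":0,"ay":0,"az":0}])

```text
time_s: 6.3
tool_pos: [0.4389, -0.0618, 0.1371]
tool_rot: [-179.7, -0.3, 132.2]
force: [-1.2, 1.3, -26.4]
grip_width: 0.0224
grasp_force: 25.0
```

Run:
```python
from plan import *
go()
b=env.read_camera('side')[170:320,230:390]
cv2.imwrite('pics/a3.png',cv2.resize(b[:,:,::-1],None,fx=3,fy=3,interpolation=2))
```

```text
now [ 0.4389 -0.0618  0.1371] [-179.74   -0.25  132.21] F [ -1.2   1.3 -26.4] w 0.0224 t 6.3
```

View pics/a3.png

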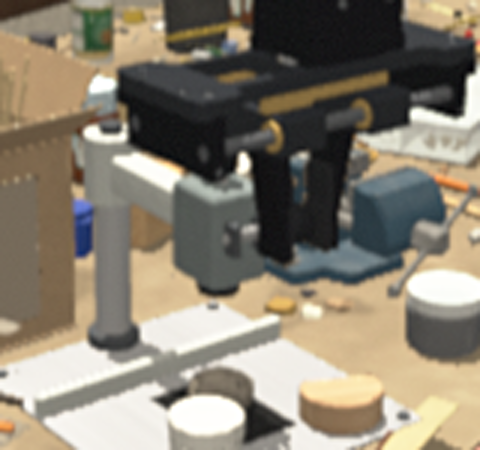

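The foot is up against its stop: it sits at the head's underside and the force has climbed. I'll relax 2 mm, then swing along an arc about the post.

Call:
jog_arm(motion=[{"x":0,"y":0,"z":0.2,"ax":0,"ay":0,"az":0},{"x":-0.06,"y":1.5,"z":0,"ax":0,"ay":0,"az":4.5},{"x":-0.06,"y":1.5,"z":0,"ax":0,"ay":0,"az":4.5},{"x":-0.06,"y":1.5,"z":0,"ax":0,"ay":0,"az":4.5},{"x":-0.06,"y":1.5,"z":0,"ax":0,"ay":0,"az":4.5}])

```text
time_s: 6.85
tool_pos: [0.4917, -0.0299, 0.1369]
tool_rot: [-179.9, 0.0, 114.0]
force: [0.5, -3.2, -20.5]
grip_width: 0.0223
grasp_force: 25.0
```

Call:
jog_arm(motion=[{"x":0,"y":0,"z":0,"ax":0,"ay":0,"az":0},{"x":-0.06,"y":1.5,"z":0,"ax":0,"ay":0,"az":4.5},{"x":-0.06,"y":1.5,"z":0,"ax":0,"ay":0,"az":4.5},{"x":-0.06,"y":1.5,"z":0,"ax":0,"ay":0,"az":4.5},{"x":0,"y":0,"z":0,"ax":0,"ay":0,"az":0}])

```text
time_s: 7.35
tool_pos: [0.5356, -0.0179, 0.1371]
tool_rot: [-180.0, 0.2, 100.7]
force: [1.0, -3.1, -20.2]
grip_width: 0.0223
grasp_force: 25.0
```

Run:
```python
from plan import *
go()
p=env.get_obs()['tool_pos'][:2]-[.5638,-.2104]; print(np.hypot(*p),np.degrees(np.arctan2(p[1],p[0])))
```

```text
now [ 0.5356 -0.0179  0.1371] [-179.99    0.19  100.71] F [  1.   -3.1 -20.2] w 0.0223 t 7.3
0.19458412724709198 98.32346167119543
```

Tracking well, so I continue the swing (another 58°).

Call:
jog_arm(motion=[{"x":-0.06,"y":1.5,"z":0.1,"ax":0,"ay":0,"az":4.5},{"x":-0.06,"y":1.5,"z":0,"ax":0,"ay":0,"az":4.5},{"x":-0.06,"y":1.5,"z":0,"ax":0,"ay":0,"az":4.5},{"x":-0.06,"y":1.5,"z":0,"ax":0,"ay":0,"az":4.5},{"x":-0.06,"y":1.5,"z":0,"ax":0,"ay":0,"az":4.5}])

```text
time_s: 7.85
tool_pos: [0.6091, -0.0208, 0.137]
tool_rot: [180.0, 0.3, 78.1]
force: [-1.7, -6.9, -15.5]
grip_width: 0.0221
grasp_force: 25.0
```

Call:
jog_arm(motion=[{"x":-0.06,"y":1.5,"z":0,"ax":0,"ay":0,"az":4.5},{"x":-0.06,"y":1.5,"z":0,"ax":0,"ay":0,"az":4.5},{"x":-0.06,"y":1.5,"z":0,"ax":0,"ay":0,"az":4.5},{"x":-0.06,"y":1.5,"z":0,"ax":0,"ay":0,"az":4.5},{"x":-0.06,"y":1.5,"z":0,"ax":0,"ay":0,"az":4.5}])

```text
time_s: 8.35
tool_pos: [0.6765, -0.0509, 0.137]
tool_rot: [-180.0, 0.4, 55.5]
force: [-5.8, -6.9, -12.2]
grip_width: 0.0226
grasp_force: 25.0
```

Call:
jog_arm(motion=[{"x":-0.06,"y":1.5,"z":0,"ax":0,"ay":0,"az":4.5},{"x":-0.06,"y":1.5,"z":0,"ax":0,"ay":0,"az":4.5},{"x":-0.06,"y":1.5,"z":0,"ax":0,"ay":0,"az":4.5},{"x":0,"y":0,"z":0,"ax":0,"ay":0,"az":0},{"x":0,"y":0,"z":0,"ax":0,"ay":0,"az":0}])

```text
time_s: 8.85
tool_pos: [0.7099, -0.0809, 0.137]
tool_rot: [179.9, 0.4, 42.2]
force: [-5.3, -6.7, -12.3]
grip_width: 0.0226
grasp_force: 25.0
```

Run:
```python
from plan import *
go()
p=env.get_obs()['tool_pos'][:2]-[.5638,-.2104]; print(np.hypot(*p),np.degrees(np.arctan2(p[1],p[0])))
```

```text
now [ 0.7099 -0.0809  0.137 ] [179.91   0.37  42.18] F [ -5.3  -6.7 -12.3] w 0.0226 t 8.8
0.19526863833265024 41.55255609245228
```

Call:
jog_arm(motion=[{"x":0,"y":0,"z":0,"ax":0,"ay":0,"az":0},{"x":0,"y":0,"z":0,"ax":0,"ay":0,"az":0},{"x":0,"y":0,"z":0,"ax":0,"ay":0,"az":0},{"x":0,"y":0,"z":0,"ax":0,"ay":0,"az":0},{"x":0,"y":0,"z":-1,"ax":0,"ay":0,"az":0}], claw=0.3)

```text
time_s: 9.35
tool_pos: [0.7117, -0.075, 0.1469]
tool_rot: [-180.0, -0.0, 42.3]
force: [0.4, -0.0, -0.7]
grip_width: 0.0527
grasp_force: 0.0
```

Call:
jog_arm(motion=[{"x":0,"y":0,"z":-2,"ax":0,"ay":0,"az":0},{"x":0,"y":0,"z":-3,"ax":0,"ay":0,"az":0},{"x":0,"y":0,"z":-3,"ax":0,"ay":0,"az":0},{"x":0,"y":0,"z":-3,"ax":0,"ay":0,"az":0},{"x":0,"y":0,"z":-2,"ax":0,"ay":0,"az":0}])

```text
time_s: 9.85
tool_pos: [0.7126, -0.076, 0.2809]
tool_rot: [179.8, -0.2, 42.2]
force: [-0.1, 0.3, 0.3]
grip_width: 0.0563
grasp_force: 0.0
```

Run:
```python
from plan import *
go((.55,.15,.25,42.2))
```

```text
now [ 0.7126 -0.076   0.2809] [179.81  -0.18  42.23] F [-0.1  0.3  0.3] w 0.0563 t 9.8
shift cm [  3.14 -27.67   3.01] turn [ 0.19 -0.18  0.03] then
```

Call:
jog_arm(motion=[{"x":0.5,"y":-4.6,"z":0,"ax":0,"ay":0,"az":0},{"x":0.5,"y":-4.6,"z":0,"ax":0,"ay":0,"az":0},{"x":0.5,"y":-4.6,"z":0,"ax":0,"ay":0,"az":0},{"x":0.5,"y":-4.6,"z":0,"ax":0,"ay":0,"az":0},{"x":0.5,"y":-4.6,"z":0,"ax":0,"ay":0,"az":0}])

```text
time_s: 10.35
tool_pos: [0.5749, 0.1128, 0.2781]
tool_rot: [180.0, -0.1, 42.2]
force: [0.5, 1.2, 1.1]
grip_width: 0.0565
grasp_force: 0.0
```

Run:
```python
from plan import *
go()
t=env.read_camera('top');s=env.read_camera('side')
cv2.imwrite('pics/top4.png',t[:,:,::-1]);cv2.imwrite('pics/side4.png',s[:,:,::-1])
a=t[175:325,225:365];b=s[235:345,250:370]
a=cv2.resize(a,(420,450),interpolation=2);b=cv2.resize(b,(360,330),interpolation=2)
b=np.vstack([b,np.zeros((120,360,3),np.uint8)])
cv2.imwrite('pics/a4.png',np.hstack([a,b])[:,:,::-1])
```

```text
now [0.5749 0.1128 0.2781] [ 1.7997e+02 -1.2000e-01  4.2210e+01] F [0.5 1.2 1.1] w 0.0565 t 10.3
```

View pics/a4.png

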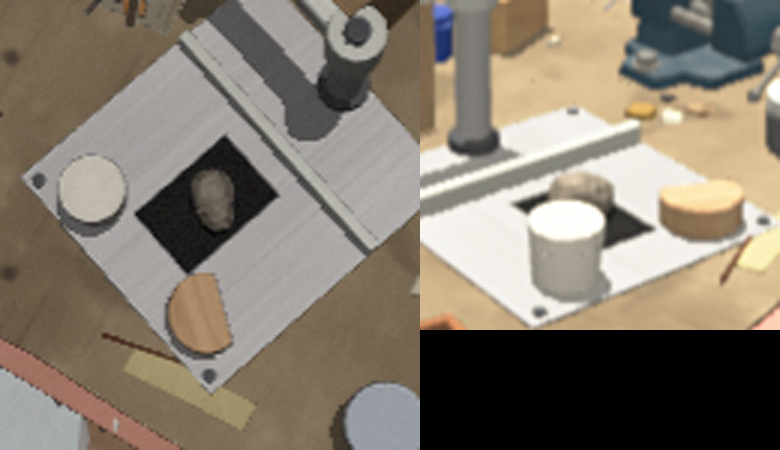

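Crop left (scale 3, offset 225,175): pad corners (136,213), (224,136), (278,195), (190,272); pot top (92,188); stone (212,200) upright; half-disc (199,313) with its flat edge (216,276)–(232,346). Everything is undisturbed.

Run:
```python
from plan import *
np.set_printoptions(precision=4,suppress=True)
T=lambda u,v:(225+u/3,175+v/3)
S=lambda u,v:(250+u/3,235+v/3)
def rect(P):
    (c,s,a)=cv2.minAreaRect(np.float32(P)*1000); b=cv2.boxPoints((c,s,a)); e=b[1]-b[0]; f=b[2]-b[1]
    l=e if np.hypot(*e)>np.hypot(*f) else f
    return np.array(c)/1000,np.array(s),np.degrees(np.arctan2(l[1],l[0]))
c=[plane('top',*T(u,v),.003)[:2] for u,v in[(136,213),(224,136),(278,195),(190,272)]]
print('pad',np.mean(c,0),rect(c))
K=[plane('top',*T(u,v),.003)[:2] for u,v in[(23,178),(212,390)]]; print('left/bottom corners mid -> pad-80',np.mean(K,0),K)
im=cv2.imread('pics/top4.png');hsv=cv2.cvtColor(im,cv2.COLOR_BGR2HSV)
m=cv2.inRange(hsv,(0,0,55),(180,255,255))[215:258,280:310]
cs=max(cv2.findContours(m,0,2)[0],key=cv2.contourArea)[:,0]
# stone: bright comp inside pad containing centre
n,lab,st,ce=cv2.connectedComponentsWithStats(m); k=lab[27,16]; print('stone px',st[k],ce[k])
ys,xs=np.where(lab==k); print('stone',rect([plane('top',x+280,y+215,.012)[:2] for x,y in zip(xs,ys)]))
m=cv2.inRange(hsv,(8,70,100),(22,255,255))[262:300,276:306]
ct=max(cv2.findContours(m,0,2)[0],key=cv2.contourArea)[:,0]; print('off',rect([plane('top',x+276,y+262,.024)[:2] for x,y in ct]))
print('pot',tri(T(92,188),S(147,217)),'stone',tri(T(212,195),S(163,182)),'off',tri(T(199,313),S(281,194)))
```

```text
pad [ 0.4834 -0.1211] (array([ 0.4832, -0.1211]), array([52.9472, 77.315 ]), np.float32(-47.424282))
left/bottom corners mid -> pad-80 [ 0.4304 -0.0632] [array([0.4986, 0.    ]), array([ 0.3621, -0.1265])]
stone px [  9  16  14  21 224] [15.9643 25.6339]
stone (array([ 0.486 , -0.1241]), array([39.421 , 25.3809]), np.float32(0.9461842))
off (array([ 0.4091, -0.115 ]), array([50.0607, 34.8891]), np.float32(15.870741))
pot (array([ 0.4867, -0.049 ,  0.0403]), np.float64(0.0006531852150999531)) stone (array([ 0.4847, -0.1247,  0.023 ]), np.float64(0.003113497407670381)) off (array([ 0.4104, -0.1177,  0.0221]), np.float64(0.000378546837603225))
```

Run:
```python
from plan import *
go((.487,-.049,.11,42.2),(.487,-.049,.012,42.2),(.487,-.049,.11,42.2),(.614,.139,.11,42.2),(.614,.139,.014,42.2),(.614,.139,.12,42.2),(.485,-.124,.12,0))
```

```text
now [0.5728 0.1198 0.2781] [-179.73   -0.21   42.89] F [-0.3  0.5 -0.8] w 0.0563 t 10.4
shift cm [-17.83   6.61  16.71] turn [-0.28 -0.21  0.69] then
shift cm [ 0.  -0.   9.8] turn [0. 0. 0.] then
shift cm [-0.   0.  -9.8] turn [0. 0. 0.] then
shift cm [22.04 -5.4  -0.  ] turn [0. 0. 0.] then
shift cm [ 0.  -0.   9.6] turn [0. 0. 0.] then
shift cm [ -0.    0.  -10.6] turn [0. 0. 0.] then
shift cm [-27.22  10.82   0.  ] turn [ 0.  -0.  42.2] then
```

Call:
jog_arm(motion=[{"x":-3.57,"y":1.32,"z":3,"ax":0,"ay":0,"az":0},{"x":-3.57,"y":1.32,"z":3,"ax":0,"ay":0,"az":0},{"x":-3.57,"y":1.32,"z":3,"ax":0,"ay":0,"az":0},{"x":-3.57,"y":1.32,"z":3,"ax":0,"ay":0,"az":0},{"x":-3.57,"y":1.32,"z":3,"ax":0,"ay":0,"az":0}], claw=0.75)

```text
time_s: 10.95
tool_pos: [0.4879, -0.059, 0.1269]
tool_rot: [179.9, -0.1, 42.2]
force: [-0.0, -1.0, -0.0]
grip_width: 0.0756
grasp_force: 0.0
```

Call:
jog_arm(motion=[{"x":0,"y":0,"z":3,"ax":0,"ay":0,"az":0},{"x":0,"y":0,"z":3,"ax":0,"ay":0,"az":0},{"x":0,"y":0,"z":3,"ax":0,"ay":0,"az":0},{"x":0,"y":0,"z":2.2,"ax":0,"ay":0,"az":0},{"x":0,"y":0,"z":0,"ax":0,"ay":0,"az":0}])

```text
time_s: 11.45
tool_pos: [0.4861, -0.058, 0.0131]
tool_rot: [-179.9, 0.2, 42.2]
force: [0.4, 0.4, 0.6]
grip_width: 0.0764
grasp_force: 0.0
```

Run:
```python
from plan import *
go((.487,-.049,.012,42.2))
b=env.read_camera('side')[215:345,235:395]
cv2.imwrite('pics/a5.png',cv2.resize(b[:,:,::-1],None,fx=2.5,fy=2.5,interpolation=2))
```

```text
now [ 0.4861 -0.058   0.0131] [-179.88    0.23   42.17] F [0.4 0.4 0.6] w 0.0764 t 11.4
shift cm [ 0.67 -0.61  0.11] turn [-0.12  0.23 -0.04] then
```

View pics/a5.png

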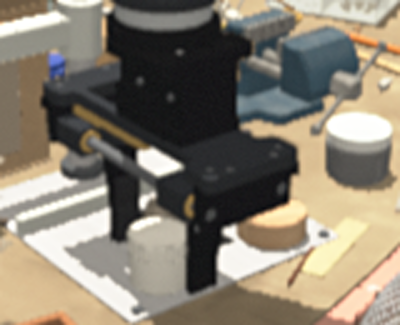

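The pot is between the fingers; I correct 9 mm, grip and lift.

Call:
jog_arm(motion=[{"x":0.35,"y":-0.3,"z":0.05,"ax":0,"ay":0,"az":0},{"x":0.35,"y":-0.3,"z":0,"ax":0,"ay":0,"az":0},{"x":0,"y":0,"z":0,"ax":0,"ay":0,"az":0},{"x":0,"y":0,"z":0,"ax":0,"ay":0,"az":0},{"x":0,"y":0,"z":0,"ax":0,"ay":0,"az":0}])

```text
time_s: 12.0
tool_pos: [0.4894, -0.0482, 0.0147]
tool_rot: [180.0, -0.1, 42.2]
force: [-0.1, 0.7, 0.8]
grip_width: 0.076
grasp_force: 0.0
```

Call:
jog_arm(motion=[{"x":0,"y":0,"z":0,"ax":0,"ay":0,"az":0},{"x":0,"y":0,"z":0,"ax":0,"ay":0,"az":0},{"x":0,"y":0,"z":0,"ax":0,"ay":0,"az":0},{"x":0,"y":0,"z":0,"ax":0,"ay":0,"az":0},{"x":0,"y":0,"z":0,"ax":0,"ay":0,"az":0}], claw=-1, squeeze=25)

```text
time_s: 12.5
tool_pos: [0.4891, -0.0483, 0.0143]
tool_rot: [-180.0, -0.0, 42.2]
force: [-0.8, 0.2, 0.1]
grip_width: 0.0441
grasp_force: 0.0
```

Call:
jog_arm(motion=[{"x":0,"y":0,"z":-1,"ax":0,"ay":0,"az":0},{"x":0,"y":0,"z":-2,"ax":0,"ay":0,"az":0},{"x":0,"y":0,"z":-2,"ax":0,"ay":0,"az":0},{"x":0,"y":0,"z":-2,"ax":0,"ay":0,"az":0},{"x":0,"y":0,"z":0,"ax":0,"ay":0,"az":0}])

```text
time_s: 13.0
tool_pos: [0.4914, -0.0484, 0.0873]
tool_rot: [179.8, -0.3, 42.2]
force: [-0.1, -0.5, -0.4]
grip_width: 0.0404
grasp_force: 25.0
```

Run:
```python
from plan import *
go((.614,.139,.083,42.2),(.614,.139,.015,42.2))
```

```text
now [ 0.4914 -0.0484  0.0873] [179.83  -0.3   42.18] F [-0.1 -0.5 -0.4] w 0.0404 t 13.0
shift cm [21.66 -5.66  0.52] turn [ 0.17 -0.3  -0.03] then
shift cm [ 0.  -0.   6.8] turn [0. 0. 0.] then
```

Call:
jog_arm(motion=[{"x":4.33,"y":-1.13,"z":0,"ax":0,"ay":0,"az":0},{"x":4.33,"y":-1.13,"z":0,"ax":0,"ay":0,"az":0},{"x":4.33,"y":-1.13,"z":0,"ax":0,"ay":0,"az":0},{"x":4.33,"y":-1.13,"z":0,"ax":0,"ay":0,"az":0},{"x":4.33,"y":-1.13,"z":0,"ax":0,"ay":0,"az":0}])

```text
time_s: 13.5
tool_pos: [0.6118, 0.1405, 0.0833]
tool_rot: [-180.0, 0.1, 42.2]
force: [1.0, -0.6, 0.5]
grip_width: 0.0402
grasp_force: 25.0
```

Call:
jog_arm(motion=[{"x":0,"y":0,"z":2,"ax":0,"ay":0,"az":0},{"x":0,"y":0,"z":2,"ax":0,"ay":0,"az":0},{"x":0,"y":0,"z":1.5,"ax":0,"ay":0,"az":0},{"x":0,"y":0,"z":1.2,"ax":0,"ay":0,"az":0},{"x":0,"y":0,"z":0,"ax":0,"ay":0,"az":0}])

```text
time_s: 14.0
tool_pos: [0.6111, 0.1385, 0.0162]
tool_rot: [-180.0, 0.1, 42.1]
force: [-0.4, -0.5, 0.0]
grip_width: 0.0405
grasp_force: 25.0
```

Run:
```python
from plan import *
go((.614,.139,.015,42.2))
b=env.read_camera('side')[250:460,150:390]
cv2.imwrite('pics/a6.png',cv2.resize(b[:,:,::-1],None,fx=2,fy=2,interpolation=2))
```

```text
now [0.6111 0.1385 0.0162] [-1.7997e+02  6.0000e-02  4.2150e+01] F [-0.4 -0.5  0. ] w 0.0405 t 14.0
shift cm [0.25 0.15 0.12] turn [-0.03  0.06 -0.05] then
```

View pics/a6.png

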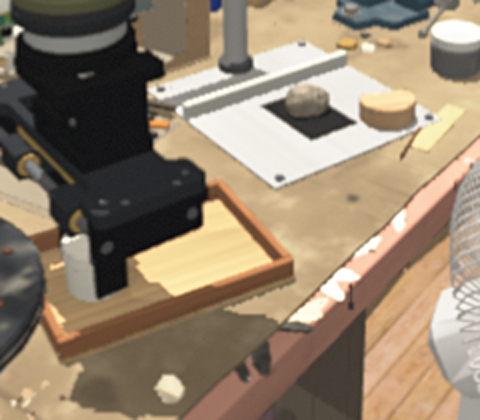

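The pot is upright in the tray at (85,270), so I release it and go for the stone.

Call:
jog_arm(motion=[{"x":0,"y":0,"z":0.2,"ax":0,"ay":0,"az":0},{"x":0,"y":0,"z":0,"ax":0,"ay":0,"az":0},{"x":0,"y":0,"z":0,"ax":0,"ay":0,"az":0},{"x":0,"y":0,"z":0,"ax":0,"ay":0,"az":0},{"x":0,"y":0,"z":-1,"ax":0,"ay":0,"az":0}], claw=0.35)

```text
time_s: 14.55
tool_pos: [0.6105, 0.1388, 0.0245]
tool_rot: [-179.9, 0.1, 42.2]
force: [0.1, -1.1, -1.0]
grip_width: 0.0582
grasp_force: 0.0
```

Call:
jog_arm(motion=[{"x":0,"y":0,"z":-2,"ax":0,"ay":0,"az":0},{"x":0,"y":0,"z":-2.5,"ax":0,"ay":0,"az":0},{"x":0,"y":0,"z":-2.5,"ax":0,"ay":0,"az":0},{"x":0,"y":0,"z":-2,"ax":0,"ay":0,"az":0},{"x":0,"y":0,"z":0,"ax":0,"ay":0,"az":0}])

```text
time_s: 15.05
tool_pos: [0.6141, 0.1393, 0.1195]
tool_rot: [179.9, -0.4, 42.2]
force: [-0.3, 0.1, -0.3]
grip_width: 0.0584
grasp_force: 0.0
```

Call:
jog_arm(motion=[{"x":-2.7,"y":1.08,"z":0,"ax":0,"ay":0,"az":0},{"x":-2.7,"y":1.08,"z":0,"ax":0,"ay":0,"az":0},{"x":-2.7,"y":1.08,"z":0,"ax":0,"ay":0,"az":0},{"x":-2.7,"y":1.08,"z":0,"ax":0,"ay":0,"az":0},{"x":-2.7,"y":1.08,"z":0,"ax":0,"ay":0,"az":0}])

```text
time_s: 15.55
tool_pos: [0.5467, 0.0073, 0.1147]
tool_rot: [-180.0, 0.0, 42.2]
force: [0.2, 0.3, -0.2]
grip_width: 0.0587
grasp_force: 0.0
```

Call:
jog_arm(motion=[{"x":-2.7,"y":1.08,"z":0,"ax":0,"ay":0,"az":0},{"x":-2.7,"y":1.08,"z":0,"ax":0,"ay":0,"az":0},{"x":-2.7,"y":1.08,"z":0,"ax":0,"ay":0,"az":0},{"x":-2.7,"y":1.08,"z":0,"ax":0,"ay":0,"az":0},{"x":-2.7,"y":1.08,"z":0,"ax":0,"ay":0,"az":0}])

```text
time_s: 16.05
tool_pos: [0.483, -0.1233, 0.1148]
tool_rot: [-180.0, 0.0, 42.2]
force: [1.3, -1.1, 0.0]
grip_width: 0.0588
grasp_force: 0.0
```

Call:
jog_arm(motion=[{"x":0,"y":0,"z":0,"ax":0,"ay":0,"az":8.4},{"x":0,"y":0,"z":0,"ax":0,"ay":0,"az":8.4},{"x":0,"y":0,"z":0,"ax":0,"ay":0,"az":8.4},{"x":0,"y":0,"z":0,"ax":0,"ay":0,"az":8.4},{"x":0,"y":0,"z":0,"ax":0,"ay":0,"az":8.4}])

```text
time_s: 16.55
tool_pos: [0.4835, -0.1223, 0.1148]
tool_rot: [-180.0, 0.0, -0.2]
force: [-0.2, 0.2, -0.5]
grip_width: 0.059
grasp_force: 0.0
```

Run:
```python
from plan import *
go((.485,-.124,.08,0),(.485,-.124,.009,0))
```

```text
now [ 0.4835 -0.1223  0.1148] [-1.7999e+02  4.0000e-02 -1.7000e-01] F [-0.2  0.2 -0.5] w 0.059 t 16.6
shift cm [0.15 0.17 3.48] turn [-0.01  0.04 -0.17] then
shift cm [ 0.  -0.   7.1] turn [0. 0. 0.] then
```

Call:
jog_arm(motion=[{"x":0.1,"y":0.15,"z":3,"ax":0,"ay":0,"az":0},{"x":0,"y":0,"z":3,"ax":0,"ay":0,"az":0},{"x":0,"y":0,"z":2.5,"ax":0,"ay":0,"az":0},{"x":0,"y":0,"z":2.1,"ax":0,"ay":0,"az":0},{"x":0,"y":0,"z":0,"ax":0,"ay":0,"az":0}])

```text
time_s: 17.05
tool_pos: [0.482, -0.1235, 0.0065]
tool_rot: [180.0, 0.4, 0.2]
force: [0.5, 0.2, -0.5]
grip_width: 0.059
grasp_force: 0.0
```

Call:
jog_arm(motion=[{"x":0,"y":0,"z":0,"ax":0,"ay":0,"az":0},{"x":0,"y":0,"z":0,"ax":0,"ay":0,"az":0},{"x":0,"y":0,"z":0,"ax":0,"ay":0,"az":0},{"x":0,"y":0,"z":0,"ax":0,"ay":0,"az":0},{"x":0,"y":0,"z":0,"ax":0,"ay":0,"az":0}], claw=-1, squeeze=25)

```text
time_s: 17.55
tool_pos: [0.4855, -0.1238, 0.0098]
tool_rot: [-180.0, -0.1, 0.2]
force: [0.1, 0.8, 1.5]
grip_width: 0.0266
grasp_force: 8.8
```

Call:
jog_arm(motion=[{"x":0,"y":0,"z":0,"ax":0,"ay":0,"az":0},{"x":0,"y":0,"z":-1.5,"ax":0,"ay":0,"az":0},{"x":0,"y":0,"z":-2.5,"ax":0,"ay":0,"az":0},{"x":0,"y":0,"z":-3,"ax":0,"ay":0,"az":0},{"x":0,"y":0,"z":0,"ax":0,"ay":0,"az":0}])

```text
time_s: 18.05
tool_pos: [0.4881, -0.1247, 0.0836]
tool_rot: [-180.0, -0.4, 0.2]
force: [0.8, -0.1, -0.5]
grip_width: 0.026
grasp_force: 24.9
```

Run:
```python
from plan import *
go((.572,.107,.08,0),(.574,.109,.025,0))
```

```text
now [ 0.4881 -0.1247  0.0836] [-1.7998e+02 -4.4000e-01  1.6000e-01] F [ 0.8 -0.1 -0.5] w 0.026 t 18.1
shift cm [  8.45 -23.14   0.43] turn [-0.03 -0.44  0.16] then
shift cm [ 0.2 -0.2  5.5] turn [0. 0. 0.] then
```

Call:
jog_arm(motion=[{"x":1.6,"y":-4.6,"z":0,"ax":0,"ay":0,"az":0},{"x":1.6,"y":-4.6,"z":0,"ax":0,"ay":0,"az":0},{"x":1.6,"y":-4.6,"z":0,"ax":0,"ay":0,"az":0},{"x":1.6,"y":-4.6,"z":0,"ax":0,"ay":0,"az":0},{"x":1.6,"y":-4.5,"z":0,"ax":0,"ay":0,"az":0}])

```text
time_s: 18.55
tool_pos: [0.5645, 0.1076, 0.0795]
tool_rot: [-180.0, -0.0, 0.2]
force: [0.8, -0.6, 0.5]
grip_width: 0.0259
grasp_force: 24.9
```

Call:
jog_arm(motion=[{"x":0,"y":0,"z":2,"ax":0,"ay":0,"az":0},{"x":0,"y":0,"z":2,"ax":0,"ay":0,"az":0},{"x":0,"y":0,"z":1.5,"ax":0,"ay":0,"az":0},{"x":0,"y":0,"z":1.1,"ax":0,"ay":0,"az":0},{"x":0,"y":0,"z":0,"ax":0,"ay":0,"az":0}])

```text
time_s: 19.05
tool_pos: [0.5636, 0.1048, 0.0122]
tool_rot: [180.0, 0.1, 0.1]
force: [0.7, 0.2, -0.5]
grip_width: 0.0257
grasp_force: 24.9
```

Call:
jog_arm(motion=[{"x":0,"y":0,"z":0,"ax":0,"ay":0,"az":0},{"x":0,"y":0,"z":0,"ax":0,"ay":0,"az":0},{"x":0,"y":0,"z":0,"ax":0,"ay":0,"az":0},{"x":0,"y":0,"z":0,"ax":0,"ay":0,"az":0},{"x":0,"y":0,"z":-1,"ax":0,"ay":0,"az":0}], claw=0)

```text
time_s: 19.55
tool_pos: [0.5633, 0.1053, 0.0228]
tool_rot: [180.0, 0.1, 0.2]
force: [-0.3, 0.5, -0.1]
grip_width: 0.0427
grasp_force: 0.0
```

Call:
jog_arm(motion=[{"x":0,"y":0,"z":-2,"ax":0,"ay":0,"az":0},{"x":0,"y":0,"z":-3,"ax":0,"ay":0,"az":0},{"x":0,"y":0,"z":-3,"ax":0,"ay":0,"az":0},{"x":0,"y":0,"z":0,"ax":0,"ay":0,"az":0},{"x":0,"y":0,"z":0,"ax":0,"ay":0,"az":0}])

```text
time_s: 20.05
tool_pos: [0.5649, 0.1057, 0.1045]
tool_rot: [-179.9, -0.1, 0.2]
force: [-0.5, -0.7, -0.3]
grip_width: 0.0432
grasp_force: 0.0
```

Run:
```python
from plan import *
im=env.read_camera('top');cv2.imwrite('pics/t7.png',im[:,:,::-1]);hsv=cv2.cvtColor(im,cv2.COLOR_RGB2HSV)
m=cv2.inRange(hsv,(8,70,100),(22,255,255))[255:305,260:320]
ct=max(cv2.findContours(m,0,2)[0],key=cv2.contourArea)[:,0]
r=cv2.minAreaRect(np.float32([plane('top',x+260,y+255,.024)[:2]*1000 for x,y in ct])); print(r,cv2.contourArea(ct))
go((.410,-.116,.1,15.9),(.41,-.116,.008,15.9))
```

```text
((396.07440185546875, -88.67909240722656), (67.40142822265625, 60.73893356323242), 1.5024702548980713) 518.5
now [0.564  0.1055 0.1033] [-1.7997e+02  1.0000e-02  2.0000e-01] F [ 0.2  0.  -0.2] w 0.0434 t 20.1
shift cm [-15.48  22.1    0.32] turn [ -0.03   0.   -15.7 ] then
shift cm [ 0.  -0.   9.2] turn [0. 0. 0.] then
```

Run:
```python
from plan import *
im=env.read_camera('top');hsv=cv2.cvtColor(im,cv2.COLOR_RGB2HSV)
for lo in((8,70,100),(8,80,120),(8,85,130)):
  m=cv2.inRange(hsv,lo,(20,255,255))[250:320,255:335]
  for c in cv2.findContours(m,0,2)[0]:
    if cv2.contourArea(c)>100:
      c=c[:,0]+[255,250]
      print(lo,cv2.boundingRect(c),cv2.contourArea(c),cv2.minAreaRect(np.float32([plane('top',x,y,.024)[:2]*1000 for x,y in c])))
```

```text
(8, 70, 100) (281, 266, 21, 27) 377.0 ((409.17083740234375, -115.04817199707031), (50.07780075073242, 34.945098876953125), 15.684462547302246)
(8, 70, 100) (255, 262, 80, 58) 1872.5 ((388.8541259765625, -123.71800231933594), (108.19296264648438, 151.52723693847656), 0.4981308579444885)
(8, 80, 120) (255, 288, 48, 32) 455.5 ((353.3350830078125, -85.24005126953125), (103.06234741210938, 44.1281623840332), 52.169498443603516)
(8, 80, 120) (303, 274, 32, 46) 467.5 ((374.2552490234375, -186.6173095703125), (58.02274703979492, 79.54739379882812), 42.25283432006836)
(8, 80, 120) (281, 266, 21, 27) 367.5 ((409.19305419921875, -115.32120513916016), (50.02932357788086, 33.77191925048828), 16.198759078979492)
(8, 85, 130) (281, 266, 21, 27) 358.5 ((409.41632080078125, -115.51342010498047), (49.70774841308594, 33.27815246582031), 16.198759078979492)
```

Call:
jog_arm(motion=[{"x":-1.55,"y":2.2,"z":0,"ax":0,"ay":0,"az":0},{"x":-1.55,"y":2.2,"z":0,"ax":0,"ay":0,"az":0},{"x":-1.55,"y":2.2,"z":0,"ax":0,"ay":0,"az":0},{"x":-1.55,"y":2.2,"z":0,"ax":0,"ay":0,"az":0},{"x":-1.55,"y":2.2,"z":0,"ax":0,"ay":0,"az":0}], claw=0.4)

```text
time_s: 20.65
tool_pos: [0.4855, -0.0058, 0.1021]
tool_rot: [180.0, 0.1, 0.2]
force: [-0.4, -0.4, 0.9]
grip_width: 0.0601
grasp_force: 0.0
```

Call:
jog_arm(motion=[{"x":-1.55,"y":2.2,"z":0,"ax":0,"ay":0,"az":0},{"x":-1.55,"y":2.2,"z":0,"ax":0,"ay":0,"az":0},{"x":-1.55,"y":2.2,"z":0,"ax":0,"ay":0,"az":0},{"x":-1.55,"y":2.2,"z":0,"ax":0,"ay":0,"az":0},{"x":-1.55,"y":2.2,"z":0,"ax":0,"ay":0,"az":0}])

```text
time_s: 21.15
tool_pos: [0.4084, -0.1158, 0.1023]
tool_rot: [180.0, 0.1, 0.2]
force: [0.6, -0.2, 1.0]
grip_width: 0.061
grasp_force: 0.0
```

Call:
jog_arm(motion=[{"x":0,"y":0,"z":0,"ax":0,"ay":0,"az":-7.85},{"x":0,"y":0,"z":0,"ax":0,"ay":0,"az":-7.85},{"x":0,"y":0,"z":2,"ax":0,"ay":0,"az":0},{"x":0,"y":0,"z":2,"ax":0,"ay":0,"az":0},{"x":0,"y":0,"z":0,"ax":0,"ay":0,"az":0}])

```text
time_s: 21.65
tool_pos: [0.4069, -0.1149, 0.0607]
tool_rot: [-180.0, 0.4, 15.9]
force: [-1.2, -0.2, 0.2]
grip_width: 0.0605
grasp_force: 0.0
```

Run:
```python
from plan import *
go((.4095,-.115,.05,15.9),(.4095,-.115,.0065,15.9))
```

```text
now [ 0.4069 -0.1149  0.0607] [-179.96    0.38   15.87] F [-1.2 -0.2  0.2] w 0.0605 t 21.6
shift cm [0.25 0.08 1.07] turn [-0.04  0.38 -0.03] then
shift cm [ 0.   -0.    4.35] turn [0. 0. 0.] then
```

Call:
jog_arm(motion=[{"x":0.1,"y":0.05,"z":2,"ax":0,"ay":0,"az":0},{"x":0,"y":0,"z":1.5,"ax":0,"ay":0,"az":0},{"x":0,"y":0,"z":1,"ax":0,"ay":0,"az":0},{"x":0,"y":0,"z":0.5,"ax":0,"ay":0,"az":0},{"x":0,"y":0,"z":0,"ax":0,"ay":0,"az":0}])

```text
time_s: 22.15
tool_pos: [0.4106, -0.1153, 0.013]
tool_rot: [180.0, 0.1, 15.9]
force: [-0.7, 0.2, 1.2]
grip_width: 0.061
grasp_force: 0.0
```

Call:
jog_arm(motion=[{"x":0,"y":0,"z":0.2,"ax":0,"ay":0,"az":0},{"x":0,"y":0,"z":0,"ax":0,"ay":0,"az":0},{"x":0,"y":0,"z":0,"ax":0,"ay":0,"az":0},{"x":0,"y":0,"z":0,"ax":0,"ay":0,"az":0},{"x":0,"y":0,"z":0,"ax":0,"ay":0,"az":0}], claw=-1, squeeze=25)

```text
time_s: 22.65
tool_pos: [0.4114, -0.1153, 0.0116]
tool_rot: [-180.0, -0.0, 15.9]
force: [-1.4, 0.4, 2.4]
grip_width: 0.0353
grasp_force: 25.0
```

Call:
jog_arm(motion=[{"x":0,"y":0,"z":0,"ax":0,"ay":0,"az":0},{"x":0,"y":0,"z":-1.5,"ax":0,"ay":0,"az":0},{"x":0,"y":0,"z":-2.5,"ax":0,"ay":0,"az":0},{"x":0,"y":0,"z":-3,"ax":0,"ay":0,"az":0},{"x":0,"y":0,"z":0,"ax":0,"ay":0,"az":0}])

```text
time_s: 23.15
tool_pos: [0.414, -0.1155, 0.0843]
tool_rot: [180.0, -0.4, 15.9]
force: [1.0, 0.5, 0.2]
grip_width: 0.0354
grasp_force: 25.0
```

Run:
```python
from plan import *
go((.526,.073,.08,15.9),(.526,.073,.017,15.9))
```

```text
now [ 0.414  -0.1155  0.0843] [179.99  -0.42  15.89] F [1.  0.5 0.2] w 0.0354 t 23.1
shift cm [ 15.93 -15.06   0.55] turn [ 0.01 -0.42 -0.01] then
shift cm [ 0.  -0.   6.3] turn [0. 0. 0.] then
```

Call:
jog_arm(motion=[{"x":3.58,"y":-2.55,"z":0,"ax":0,"ay":0,"az":0},{"x":3.58,"y":-2.55,"z":0,"ax":0,"ay":0,"az":0},{"x":3.58,"y":-2.55,"z":0,"ax":0,"ay":0,"az":0},{"x":3.58,"y":-2.55,"z":0,"ax":0,"ay":0,"az":0},{"x":3.58,"y":-2.55,"z":0,"ax":0,"ay":0,"az":0}])

```text
time_s: 23.65
tool_pos: [0.5488, 0.0578, 0.0799]
tool_rot: [180.0, 0.1, 15.9]
force: [0.8, 0.1, 0.3]
grip_width: 0.0349
grasp_force: 25.0
```

Call:
jog_arm(motion=[{"x":0,"y":0,"z":0,"ax":0,"ay":0,"az":-7},{"x":0,"y":0,"z":0,"ax":0,"ay":0,"az":-7},{"x":0,"y":0,"z":0,"ax":0,"ay":0,"az":-7},{"x":0,"y":0,"z":1,"ax":0,"ay":0,"az":0},{"x":0,"y":0,"z":0,"ax":0,"ay":0,"az":0}])

```text
time_s: 24.15
tool_pos: [0.5468, 0.056, 0.069]
tool_rot: [-179.9, 0.2, 36.7]
force: [-0.2, -0.1, -0.3]
grip_width: 0.0353
grasp_force: 25.0
```

Run:
```python
from plan import *
go((.5513,.0562,.021,37))
```

```text
now [0.5468 0.056  0.069 ] [-179.93    0.19   36.71] F [-0.2 -0.1 -0.3] w 0.0353 t 24.1
shift cm [0.39 0.26 4.8 ] turn [-0.07  0.19 -0.29] then
```

Lower, release and retreat, then check.

Call:
jog_arm(motion=[{"x":0.2,"y":0.1,"z":1.6,"ax":0,"ay":0,"az":0},{"x":0,"y":0,"z":1.6,"ax":0,"ay":0,"az":0},{"x":0,"y":0,"z":1.0,"ax":0,"ay":0,"az":0},{"x":0,"y":0,"z":0.6,"ax":0,"ay":0,"az":0},{"x":0,"y":0,"z":0,"ax":0,"ay":0,"az":0}])

```text
time_s: 24.65
tool_pos: [0.5505, 0.057, 0.0225]
tool_rot: [-180.0, 0.0, 36.9]
force: [0.8, -0.2, 0.2]
grip_width: 0.0349
grasp_force: 25.0
```

Call:
jog_arm(motion=[{"x":0,"y":0,"z":0,"ax":0,"ay":0,"az":0},{"x":0,"y":0,"z":0,"ax":0,"ay":0,"az":0},{"x":0,"y":0,"z":0,"ax":0,"ay":0,"az":0},{"x":0,"y":0,"z":0,"ax":0,"ay":0,"az":0},{"x":0,"y":0,"z":-1,"ax":0,"ay":0,"az":0}], claw=0.1)

```text
time_s: 25.15
tool_pos: [0.5494, 0.0565, 0.0326]
tool_rot: [-180.0, 0.1, 36.9]
force: [0.4, -1.3, -0.6]
grip_width: 0.0477
grasp_force: 0.0
```

Call:
jog_arm(motion=[{"x":0,"y":0,"z":-3,"ax":0,"ay":0,"az":0},{"x":0,"y":0,"z":-4,"ax":0,"ay":0,"az":0},{"x":0,"y":0,"z":-5,"ax":0,"ay":0,"az":0},{"x":0,"y":0,"z":-5,"ax":0,"ay":0,"az":0},{"x":0,"y":0,"z":-3,"ax":0,"ay":0,"az":0}])

```text
time_s: 25.65
tool_pos: [0.552, 0.0562, 0.2383]
tool_rot: [179.9, -0.3, 36.8]
force: [0.7, -0.1, -0.0]
grip_width: 0.0475
grasp_force: 0.0
```

Run:
```python
from plan import *
go((.5704,-.2,.25,37),(.5704,-.4142,.2,67.4))
```

```text
now [0.552  0.0562 0.2383] [179.91  -0.33  36.84] F [ 0.7 -0.1 -0. ] w 0.0475 t 25.6
shift cm [-13.88  21.61  -1.22] turn [ 0.09 -0.33 -0.16] then
shift cm [-12.89  17.11   5.  ] turn [  0.    0.  -30.4] then
```

Call:
jog_arm(motion=[{"x":-2.68,"y":3.87,"z":0,"ax":0,"ay":0,"az":0},{"x":-2.68,"y":3.87,"z":0,"ax":0,"ay":0,"az":0},{"x":-2.68,"y":3.87,"z":0,"ax":0,"ay":0,"az":0},{"x":-2.68,"y":3.87,"z":0,"ax":0,"ay":0,"az":0},{"x":-2.68,"y":3.87,"z":0,"ax":0,"ay":0,"az":0}], claw=0.9)

```text
time_s: 26.15
tool_pos: [0.5594, -0.1802, 0.2344]
tool_rot: [180.0, -0.1, 36.9]
force: [1.1, -0.8, 0.1]
grip_width: 0.0786
grasp_force: 0.0
```

Call:
jog_arm(motion=[{"x":-2.68,"y":3.87,"z":0,"ax":0,"ay":0,"az":0},{"x":-2.68,"y":3.87,"z":0,"ax":0,"ay":0,"az":0},{"x":-2.68,"y":3.87,"z":0,"ax":0,"ay":0,"az":0},{"x":-2.68,"y":3.87,"z":0,"ax":0,"ay":0,"az":0},{"x":-2.68,"y":3.87,"z":0,"ax":0,"ay":0,"az":0}])

```text
time_s: 26.65
tool_pos: [0.5686, -0.4152, 0.2339]
tool_rot: [180.0, -0.0, 36.9]
force: [0.7, -0.1, 0.5]
grip_width: 0.0827
grasp_force: 0.0
```

Call:
jog_arm(motion=[{"x":0,"y":0,"z":0,"ax":0,"ay":0,"az":-7.6},{"x":0,"y":0,"z":0,"ax":0,"ay":0,"az":-7.6},{"x":0,"y":0,"z":0,"ax":0,"ay":0,"az":-7.6},{"x":0,"y":0,"z":0,"ax":0,"ay":0,"az":-7.6},{"x":0,"y":0,"z":0,"ax":0,"ay":0,"az":0}])

```text
time_s: 27.15
tool_pos: [0.5684, -0.4138, 0.2341]
tool_rot: [180.0, -0.0, 67.3]
force: [0.3, 0.5, -0.5]
grip_width: 0.0825
grasp_force: 0.0
```

Run:
```python
from plan import *
go((.5704,-.4142,.12,67.4))
t=env.read_camera('top');s=env.read_camera('side')
cv2.imwrite('pics/top8.png',t[:,:,::-1]);cv2.imwrite('pics/side8.png',s[:,:,::-1])
a=cv2.resize(t[130:310,120:300],(540,540),interpolation=2);b=s[330:430,160:300]
b=cv2.resize(b,(252,180),interpolation=2)
c=cv2.resize(s[190:270,180:300],(252,168),interpolation=2)
b=np.vstack([b,c,np.zeros((192,252,3),np.uint8)])
cv2.imwrite('pics/a8.png',np.hstack([a,b])[:,:,::-1])
```

```text
now [ 0.5684 -0.4138  0.2341] [ 1.7996e+02 -2.0000e-02  6.7300e+01] F [ 0.3  0.5 -0.5] w 0.0825 t 27.1
shift cm [ 0.03  0.19 11.41] turn [ 0.04 -0.02 -0.1 ] then
```

View pics/a8.png

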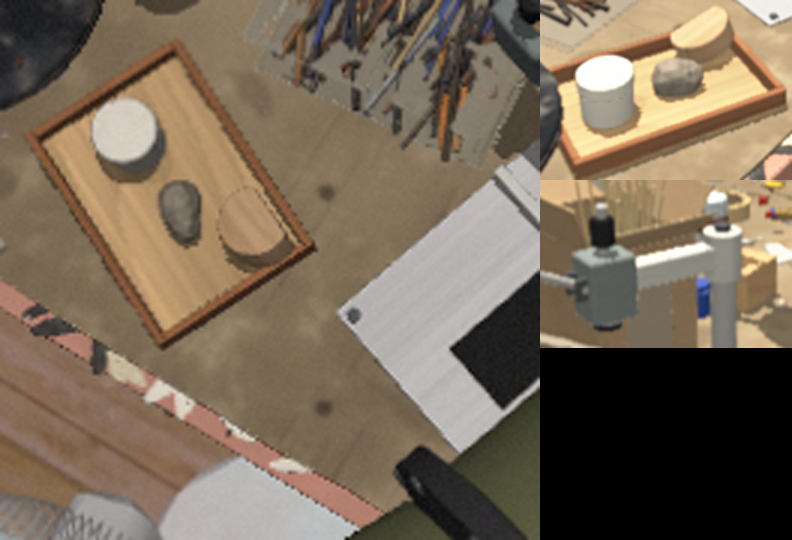

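The tray holds the pot and stone flat. The half-disc (254,228 in the crop) leans on the tray's right wall, so I'll quantify that. The arm is swung clear with the foot up.

Run:
```python
from plan import *
np.set_printoptions(precision=4,suppress=True)
c=np.array([plane('top',120+u/3,130+v/3,.018)[:2] for u,v in[(178,42),(313,245),(163,345),(30,137)]])
o=c.mean(0); ly=(c[0]+c[3]-c[1]-c[2]);ly/=np.hypot(*ly); lx=np.array([ly[1],-ly[0]])
print('tray',o,np.degrees(np.arctan2(ly[1],ly[0])),np.hypot(*(c[0]-c[1])),np.hypot(*(c[1]-c[2])))
for n,u,v,z in(('off',254,228,.02),('off edge flat far',285,235,.025),('stone',180,210,.02),('pot',127,132,.042)):
    p=plane('top',120+u/3,130+v/3,z)[:2]-o; print(n,p+o,'tray x,y',p@lx,p@ly)
print('off tri',tri((120+254/3,130+228/3),(160+(705-540)/1.8,330+38/1.8)))
print('blk corner tri',tri((459.2,214.4),(292,227)))
```

```text
tray [0.5757 0.1111] 34.939197318519675 0.1665387976881399 0.11626528164450096
off [0.5512 0.0546] tray x,y 0.03235670833157738 -0.05248083521753403
off edge flat far [0.5458 0.0333] tray x,y 0.04672542177856174 -0.06908547213533973
stone [0.5625 0.1036] tray x,y -0.0013762014341504696 -0.01510518313243403
pot [0.6087 0.1356] tray x,y -0.0011124858577983565 0.041058958151990774
off tri (array([0.5504, 0.0547, 0.0187]), np.float64(0.0020516711940890163))
blk corner tri (array([ 0.5385, -0.4394,  0.0402]), np.float64(9.559393538538672e-05))
```

Run:
```python
from plan import *
c=np.array([.5704,-.4142]);a=np.radians(67.4-90);d=np.array([np.cos(a),np.sin(a)]);e=np.array([-d[1],d[0]])
im=cv2.imread('pics/top8.png')
P=[proj('top',[*(c+s*.095*d+t*.0375*e),.082]) for s,t in((-1,-1),(-1,1),(1,1),(1,-1))]
print(np.round(P))
t0=cv2.imread('pics/top0.png'); cv2.polylines(t0,[np.int32(P)],1,(0,0,255))
cv2.imwrite('pics/v9.png',cv2.resize(t0[140:330,360:520],None,fx=3,fy=3,interpolation=2))
```

```text
[[452. 247.]
 [414. 231.]
 [451. 140.]
 [487. 156.]]
```

View pics/v9.png

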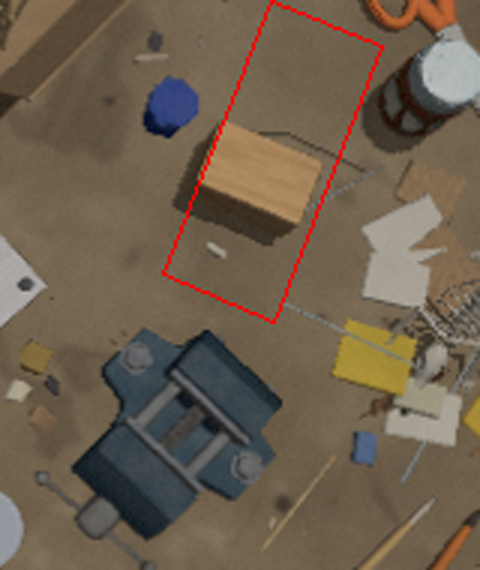

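The body footprint (red) clears the vise and jar, so I descend on the block.

Call:
jog_arm(motion=[{"x":0,"y":0.15,"z":3,"ax":0,"ay":0,"az":0},{"x":0,"y":0,"z":3,"ax":0,"ay":0,"az":0},{"x":0,"y":0,"z":3,"ax":0,"ay":0,"az":0},{"x":0,"y":0,"z":3,"ax":0,"ay":0,"az":0},{"x":0,"y":0,"z":3,"ax":0,"ay":0,"az":0}], claw=1)

```text
time_s: 27.75
tool_pos: [0.5701, -0.414, 0.0824]
tool_rot: [180.0, 0.0, 67.1]
force: [0.5, 0.2, -0.0]
grip_width: 0.0869
grasp_force: 0.0
```

Call:
jog_arm(motion=[{"x":0,"y":0,"z":2,"ax":0,"ay":0,"az":0},{"x":0,"y":0,"z":2,"ax":0,"ay":0,"az":0},{"x":0,"y":0,"z":2,"ax":0,"ay":0,"az":0},{"x":0,"y":0,"z":1.2,"ax":0,"ay":0,"az":0},{"x":0,"y":0,"z":0,"ax":0,"ay":0,"az":0}])

```text
time_s: 28.25
tool_pos: [0.569, -0.4132, 0.0094]
tool_rot: [-179.8, -0.0, 67.2]
force: [-0.6, -0.0, 1.1]
grip_width: 0.0869
grasp_force: 0.0
```

Call:
jog_arm(motion=[{"x":0,"y":0,"z":0,"ax":0,"ay":0,"az":0},{"x":0,"y":0,"z":0,"ax":0,"ay":0,"az":0},{"x":0,"y":0,"z":0,"ax":0,"ay":0,"az":0},{"x":0,"y":0,"z":0,"ax":0,"ay":0,"az":0},{"x":0,"y":0,"z":0,"ax":0,"ay":0,"az":0}], claw=-1, squeeze=35)

```text
time_s: 28.75
tool_pos: [0.5701, -0.4144, 0.0117]
tool_rot: [180.0, -0.0, 67.3]
force: [-1.0, -0.2, 0.5]
grip_width: 0.0549
grasp_force: 0.0
```

Call:
jog_arm(motion=[{"x":0,"y":0,"z":0,"ax":0,"ay":0,"az":0},{"x":0,"y":0,"z":0,"ax":0,"ay":0,"az":0},{"x":0,"y":0,"z":0,"ax":0,"ay":0,"az":0},{"x":0,"y":0,"z":0,"ax":0,"ay":0,"az":0},{"x":0,"y":0,"z":0,"ax":0,"ay":0,"az":0}])

```text
time_s: 29.25
tool_pos: [0.5701, -0.4143, 0.0115]
tool_rot: [180.0, -0.0, 67.3]
force: [-0.0, -0.9, 1.3]
grip_width: 0.0461
grasp_force: 35.0
```

Call:
jog_arm(motion=[{"x":0,"y":0,"z":-1,"ax":0,"ay":0,"az":0},{"x":0,"y":0,"z":-3,"ax":0,"ay":0,"az":0},{"x":0,"y":0,"z":-5,"ax":0,"ay":0,"az":0},{"x":0,"y":0,"z":-5,"ax":0,"ay":0,"az":0},{"x":0,"y":0,"z":-5,"ax":0,"ay":0,"az":0}])

```text
time_s: 29.75
tool_pos: [0.5692, -0.414, 0.2033]
tool_rot: [-180.0, -0.0, 67.3]
force: [0.3, -0.7, -1.3]
grip_width: 0.0459
grasp_force: 35.0
```

Call:
jog_arm(motion=[{"x":0,"y":0,"z":-1,"ax":0,"ay":0,"az":0},{"x":0,"y":0,"z":0,"ax":0,"ay":0,"az":0},{"x":0,"y":0,"z":0,"ax":0,"ay":0,"az":0},{"x":0,"y":0,"z":0,"ax":0,"ay":0,"az":0},{"x":0,"y":0,"z":0,"ax":0,"ay":0,"az":0}])

```text
time_s: 30.25
tool_pos: [0.5692, -0.4134, 0.2089]
tool_rot: [-179.8, -0.0, 67.3]
force: [0.5, 0.2, -1.1]
grip_width: 0.0458
grasp_force: 35.0
```

Run:
```python
from plan import *
print(env.get_obs()['grasp_force'])
go((.4833,-.1211,.21,67.3),(.4833,-.1211,.21,132.5))
```

```text
34.99998724088073
now [ 0.5692 -0.4134  0.2089] [-1.7979e+02 -4.0000e-02  6.7290e+01] F [ 0.5  0.2 -1.1] w 0.0458 t 30.2
shift cm [ 2.365e+01 -1.921e+01 -2.000e-02] turn [-0.21 -0.04 -0.01] then
shift cm [0. 0. 0.] turn [ -0.    0.  -65.2] then
```

Call:
jog_arm(motion=[{"x":2.37,"y":-1.92,"z":0,"ax":0,"ay":0,"az":0},{"x":2.37,"y":-1.92,"z":0,"ax":0,"ay":0,"az":0},{"x":2.37,"y":-1.92,"z":0,"ax":0,"ay":0,"az":0},{"x":2.37,"y":-1.92,"z":0,"ax":0,"ay":0,"az":0},{"x":2.37,"y":-1.92,"z":0,"ax":0,"ay":0,"az":0}])

```text
time_s: 30.75
tool_pos: [0.5262, -0.2664, 0.21]
tool_rot: [-179.9, 0.0, 67.3]
force: [1.0, -0.7, -0.9]
grip_width: 0.0457
grasp_force: 35.0
```

Call:
jog_arm(motion=[{"x":2.37,"y":-1.92,"z":0,"ax":0,"ay":0,"az":0},{"x":2.37,"y":-1.92,"z":0,"ax":0,"ay":0,"az":0},{"x":2.37,"y":-1.92,"z":0,"ax":0,"ay":0,"az":0},{"x":2.37,"y":-1.92,"z":0,"ax":0,"ay":0,"az":0},{"x":2.37,"y":-1.92,"z":0,"ax":0,"ay":0,"az":0}])

```text
time_s: 31.25
tool_pos: [0.4833, -0.1202, 0.2104]
tool_rot: [-179.9, 0.0, 67.3]
force: [-0.2, 1.2, -2.0]
grip_width: 0.0457
grasp_force: 35.0
```

Call:
jog_arm(motion=[{"x":0,"y":0,"z":0,"ax":0,"ay":0,"az":-6.5},{"x":0,"y":0,"z":0,"ax":0,"ay":0,"az":-6.5},{"x":0,"y":0,"z":0,"ax":0,"ay":0,"az":-6.5},{"x":0,"y":0,"z":0,"ax":0,"ay":0,"az":-6.5},{"x":0,"y":0,"z":0,"ax":0,"ay":0,"az":-6.5}])

```text
time_s: 31.75
tool_pos: [0.4836, -0.1215, 0.2104]
tool_rot: [-179.9, -0.0, 100.1]
force: [0.9, 0.1, -1.2]
grip_width: 0.0458
grasp_force: 35.0
```

Call:
jog_arm(motion=[{"x":0,"y":0,"z":0,"ax":0,"ay":0,"az":-6.5},{"x":0,"y":0,"z":0,"ax":0,"ay":0,"az":-6.5},{"x":0,"y":0,"z":0,"ax":0,"ay":0,"az":-6.5},{"x":0,"y":0,"z":0,"ax":0,"ay":0,"az":-6.5},{"x":0,"y":0,"z":0,"ax":0,"ay":0,"az":-6.5}])

```text
time_s: 32.25
tool_pos: [0.4837, -0.1215, 0.2103]
tool_rot: [-179.9, -0.1, 132.5]
force: [0.5, 0.5, -2.9]
grip_width: 0.046
grasp_force: 35.0
```

Call:
jog_arm(motion=[{"x":0,"y":0,"z":2.5,"ax":0,"ay":0,"az":0},{"x":0,"y":0,"z":3,"ax":0,"ay":0,"az":0},{"x":0,"y":0,"z":3,"ax":0,"ay":0,"az":0},{"x":0,"y":0,"z":3,"ax":0,"ay":0,"az":0},{"x":0,"y":0,"z":0,"ax":0,"ay":0,"az":0}])

```text
time_s: 32.75
tool_pos: [0.4802, -0.121, 0.0921]
tool_rot: [-179.6, -0.3, 132.3]
force: [0.5, -0.7, -1.8]
grip_width: 0.0453
grasp_force: 35.0
```

Call:
jog_arm(motion=[{"x":0,"y":0,"z":0,"ax":0,"ay":0,"az":0},{"x":0,"y":0,"z":0,"ax":0,"ay":0,"az":0},{"x":0,"y":0,"z":0,"ax":0,"ay":0,"az":0},{"x":0,"y":0,"z":0,"ax":0,"ay":0,"az":0},{"x":0,"y":0,"z":0,"ax":0,"ay":0,"az":0}])

```text
time_s: 33.25
tool_pos: [0.4848, -0.1214, 0.097]
tool_rot: [179.9, 0.0, 132.3]
force: [-0.5, -1.2, -0.3]
grip_width: 0.0451
grasp_force: 35.0
```

Run:
```python
from plan import *
print(env.get_obs()['grasp_force'])
go((.4833,-.1211,.018,132.5))
t=env.read_camera('top');s=env.read_camera('side')
a=cv2.resize(t[170:310,225:365],(420,420),interpolation=2);b=cv2.resize(s[215:340,240:360],(403,420),interpolation=2)[:,:380]
cv2.imwrite('pics/a10.png',np.hstack([a,b])[:,:,::-1])
```

```text
34.999846927821636
now [ 0.4848 -0.1214  0.097 ] [1.7992e+02 4.0000e-02 1.3230e+02] F [-0.5 -1.2 -0.3] w 0.0451 t 33.2
shift cm [ 0.13 -0.1   7.9 ] turn [ 0.08  0.04 -0.2 ] then
```

View pics/a10.png

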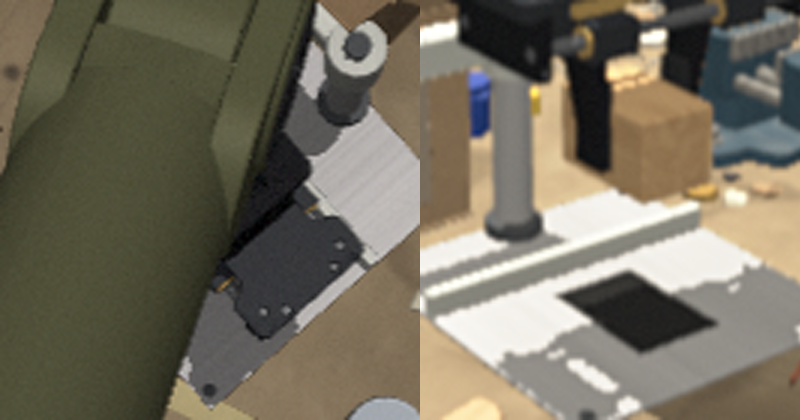

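The block is held level above the empty pad, so I lower it.

Call:
jog_arm(motion=[{"x":0.1,"y":-0.1,"z":2,"ax":0,"ay":0,"az":-0.2},{"x":0,"y":0,"z":2,"ax":0,"ay":0,"az":0},{"x":0,"y":0,"z":1.5,"ax":0,"ay":0,"az":0},{"x":0,"y":0,"z":1,"ax":0,"ay":0,"az":0},{"x":0,"y":0,"z":0.5,"ax":0,"ay":0,"az":0}])

```text
time_s: 33.85
tool_pos: [0.4825, -0.1214, 0.0254]
tool_rot: [-179.9, -0.0, 132.5]
force: [0.4, 0.6, -1.0]
grip_width: 0.0456
grasp_force: 35.0
```

Call:
jog_arm(motion=[{"x":0,"y":0,"z":0,"ax":0,"ay":0,"az":0},{"x":0,"y":0,"z":0.3,"ax":0,"ay":0,"az":0},{"x":0,"y":0,"z":0.3,"ax":0,"ay":0,"az":0},{"x":0,"y":0,"z":0.3,"ax":0,"ay":0,"az":0},{"x":0,"y":0,"z":0,"ax":0,"ay":0,"az":0}])

```text
time_s: 34.35
tool_pos: [0.4827, -0.1213, 0.017]
tool_rot: [-180.0, -0.0, 132.5]
force: [-0.0, 0.5, -0.6]
grip_width: 0.0459
grasp_force: 35.0
```

Run:
```python
from plan import *
print(env.get_obs()['grasp_force'])
go((.4833,-.1211,.0145,132.5))
```

```text
34.999871626496315
now [ 0.4827 -0.1213  0.017 ] [-1.7999e+02 -2.0000e-02  1.3249e+02] F [-0.   0.5 -0.6] w 0.0459 t 34.4
shift cm [-0.02  0.06  0.25] turn [-0.01 -0.02 -0.01] then
```

Call:
jog_arm(motion=[{"x":0,"y":0,"z":0.15,"ax":0,"ay":0,"az":0},{"x":0,"y":0,"z":0.1,"ax":0,"ay":0,"az":0},{"x":0,"y":0,"z":0,"ax":0,"ay":0,"az":0},{"x":0,"y":0,"z":0,"ax":0,"ay":0,"az":0},{"x":0,"y":0,"z":0,"ax":0,"ay":0,"az":0}])

```text
time_s: 34.85
tool_pos: [0.483, -0.1214, 0.0148]
tool_rot: [180.0, 0.0, 132.5]
force: [1.6, 0.1, 0.1]
grip_width: 0.046
grasp_force: 35.0
```

Call:
jog_arm(motion=[{"x":0,"y":0,"z":0,"ax":0,"ay":0,"az":0},{"x":0,"y":0,"z":0,"ax":0,"ay":0,"az":0},{"x":0,"y":0,"z":0,"ax":0,"ay":0,"az":0},{"x":0,"y":0,"z":0,"ax":0,"ay":0,"az":0},{"x":0,"y":0,"z":0,"ax":0,"ay":0,"az":0}], claw=0.7)

```text
time_s: 35.35
tool_pos: [0.483, -0.1214, 0.0148]
tool_rot: [180.0, 0.0, 132.5]
force: [-0.3, -0.0, -0.1]
grip_width: 0.0722
grasp_force: 0.0
```

Call:
jog_arm(motion=[{"x":0,"y":0,"z":-3,"ax":0,"ay":0,"az":0},{"x":0,"y":0,"z":-5,"ax":0,"ay":0,"az":0},{"x":0,"y":0,"z":-5,"ax":0,"ay":0,"az":0},{"x":0,"y":0,"z":-5,"ax":0,"ay":0,"az":0},{"x":0,"y":0,"z":-4,"ax":0,"ay":0,"az":0}])

```text
time_s: 35.85
tool_pos: [0.4832, -0.1218, 0.2378]
tool_rot: [179.8, 0.1, 132.5]
force: [1.2, 0.2, -0.2]
grip_width: 0.0744
grasp_force: 0.0
```

Call:
jog_arm(motion=[{"x":3.3,"y":3.4,"z":0,"ax":0,"ay":0,"az":0},{"x":3.3,"y":3.4,"z":0,"ax":0,"ay":0,"az":0},{"x":3.3,"y":3.4,"z":0,"ax":0,"ay":0,"az":0},{"x":3.3,"y":3.4,"z":0,"ax":0,"ay":0,"az":0},{"x":3.3,"y":3.4,"z":0,"ax":0,"ay":0,"az":0}])

```text
time_s: 36.35
tool_pos: [0.4966, 0.1169, 0.235]
tool_rot: [179.9, -0.0, 132.5]
force: [0.3, -0.4, -0.1]
grip_width: 0.0742
grasp_force: 0.0
```

Run:
```python
from plan import *
t=env.read_camera('top');s=env.read_camera('side')
cv2.imwrite('pics/top11.png',t[:,:,::-1]);cv2.imwrite('pics/side11.png',s[:,:,::-1])
hsv=cv2.cvtColor(t,cv2.COLOR_RGB2HSV)
m=cv2.inRange(hsv,(8,80,120),(22,255,255))[205:270,265:335]
for c in cv2.findContours(m,0,2)[0]:
  if cv2.contourArea(c)>100:
    c=c[:,0]+[265,205]; print(cv2.boundingRect(c),cv2.minAreaRect(np.float32([plane('top',x,y,.049)[:2]*1000 for x,y in c])))
go()
a=cv2.resize(t[180:290,245:355],(440,440),interpolation=2);b=cv2.resize(s[215:345,240:350],(372,440),interpolation=2)[:,:355]
cv2.imwrite('pics/a11.png',np.hstack([a,b])[:,:,::-1])
```

```text
(272, 220, 43, 41) ((482.73126220703125, -120.68570709228516), (44.786075592041016, 70.68061065673828), 42.59162139892578)
now [0.4957 0.1233 0.2342] [ 1.7996e+02 -1.2000e-01  1.3314e+02] F [-0.  -0.4 -0.3] w 0.0742 t 36.5
```

View pics/a11.png

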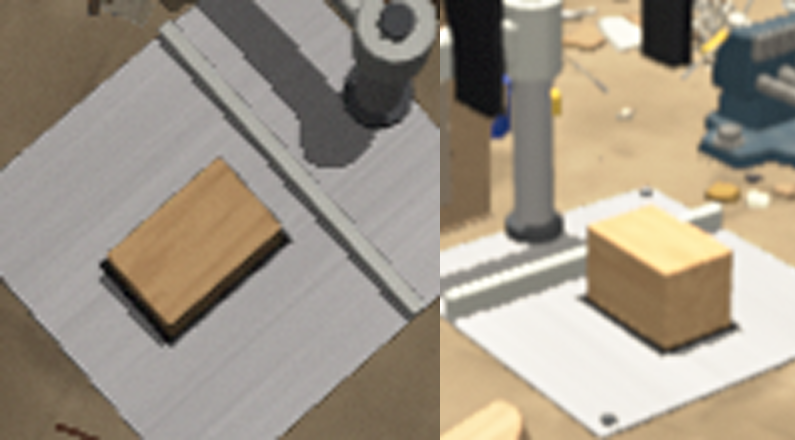

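The block sits square on the pad, centred (482.7, −120.7 mm) and at −47.4°. Now I relocate the lever ball numerically.

Run:
```python
from plan import *
t=cv2.imread('pics/top11.png')[:,:,::-1];s=cv2.imread('pics/side11.png')[:,:,::-1]
P=np.array([.711,-.078,.156])
r=[]
for n,im in(('top',t),('side',s)):
    u,v=np.int32(proj(n,P)); print(n,u,v)
    g=im.max(2)[v-18:v+19,u-18:u+19]; m=np.uint8(g<45)*255
    k,lab,st,ce=cv2.connectedComponentsWithStats(m)
    for i in range(1,k):
        if st[i][4]>25: print(st[i],ce[i]+[u-18,v-18])
go((.711,-.078,.28,42.2))
```

```text
top 270 102
[ 14  16  13  12 125] [272.28  105.456]
side 169 232
[16 15 12 11 89] [172.53932584 234.50561798]
[ 0 22 14 10 64] [155.015625 240.      ]
now [0.4957 0.1233 0.2342] [ 1.7996e+02 -1.2000e-01  1.3314e+02] F [-0.  -0.4 -0.3] w 0.0742 t 36.5
shift cm [-29.4    1.95  -4.64] turn [-6.000e-02 -1.300e-01  9.094e+01] then
```

Run:
```python
from plan import *
p,e=tri((272.3,105.5),(172.5,234.5)); print(p,e)
d=p[:2]-[.5638,-.2104]; print(np.hypot(*d),np.degrees(np.arctan2(d[1],d[0])))
```

```text
[ 0.70720771 -0.08169252  0.15049324] 0.0008473308448627696
0.19269506421445956 41.90776711568869
```

Call:
jog_arm(motion=[{"x":-3,"y":0.2,"z":-1,"ax":0,"ay":0,"az":0},{"x":-3,"y":0.2,"z":-1,"ax":0,"ay":0,"az":0},{"x":-3,"y":0.2,"z":-1,"ax":0,"ay":0,"az":0},{"x":-3,"y":0.2,"z":-1,"ax":0,"ay":0,"az":0},{"x":-3,"y":0.2,"z":-1,"ax":0,"ay":0,"az":0}], claw=0.3)

```text
time_s: 36.95
tool_pos: [0.6061, 0.0099, 0.2852]
tool_rot: [-180.0, 0.0, 132.5]
force: [0.2, 0.0, 0.1]
grip_width: 0.057
grasp_force: 0.0
```

Call:
jog_arm(motion=[{"x":0,"y":0,"z":0,"ax":0,"ay":0,"az":8.5},{"x":0,"y":0,"z":0,"ax":0,"ay":0,"az":8.5},{"x":0,"y":0,"z":0,"ax":0,"ay":0,"az":8.5},{"x":0,"y":0,"z":0,"ax":0,"ay":0,"az":8.5},{"x":0,"y":0,"z":0,"ax":0,"ay":0,"az":8.5}])

```text
time_s: 37.45
tool_pos: [0.6053, 0.0105, 0.2846]
tool_rot: [-180.0, 0.0, 89.6]
force: [-0.1, -0.3, 0.6]
grip_width: 0.0564
grasp_force: 0.0
```

Call:
jog_arm(motion=[{"x":0,"y":0,"z":0,"ax":0,"ay":0,"az":8.5},{"x":0,"y":0,"z":0,"ax":0,"ay":0,"az":8.5},{"x":0,"y":0,"z":0,"ax":0,"ay":0,"az":8.5},{"x":0,"y":0,"z":0,"ax":0,"ay":0,"az":8.5},{"x":0,"y":0,"z":0,"ax":0,"ay":0,"az":8.5}])

```text
time_s: 37.95
tool_pos: [0.6053, 0.0106, 0.2847]
tool_rot: [-180.0, 0.0, 47.1]
force: [0.1, 0.5, -0.2]
grip_width: 0.0568
grasp_force: 0.0
```

Run:
```python
from plan import *
p,e=tri((272.3,105.5),(172.5,234.5))
go((p[0],p[1],.25,42.2))
```

```text
now [0.6053 0.0106 0.2847] [-1.800e+02  1.000e-02  4.711e+01] F [ 0.1  0.5 -0.2] w 0.0568 t 38.0
shift cm [ 0.17 13.75  3.47] turn [-0.    0.01  4.91] then
```

Call:
jog_arm(motion=[{"x":0,"y":2.75,"z":0,"ax":0,"ay":0,"az":0},{"x":0,"y":2.75,"z":0,"ax":0,"ay":0,"az":0},{"x":0,"y":2.75,"z":0,"ax":0,"ay":0,"az":0},{"x":0.1,"y":2.75,"z":0,"ax":0,"ay":0,"az":0},{"x":0.1,"y":2.75,"z":0,"ax":0,"ay":0,"az":4.9}])

```text
time_s: 38.45
tool_pos: [0.7088, -0.0814, 0.2846]
tool_rot: [-180.0, 0.0, 42.5]
force: [0.0, 0.3, 0.5]
grip_width: 0.0564
grasp_force: 0.0
```

Call:
jog_arm(motion=[{"x":0,"y":0,"z":2.5,"ax":0,"ay":0,"az":0},{"x":0,"y":0,"z":2.5,"ax":0,"ay":0,"az":0},{"x":0,"y":0,"z":0,"ax":0,"ay":0,"az":0},{"x":0,"y":0,"z":0,"ax":0,"ay":0,"az":0},{"x":0,"y":0,"z":0,"ax":0,"ay":0,"az":0}])

```text
time_s: 38.95
tool_pos: [0.7088, -0.0805, 0.2366]
tool_rot: [179.9, -0.1, 42.6]
force: [0.8, -0.6, -0.3]
grip_width: 0.0567
grasp_force: 0.0
```

Run:
```python
from plan import *
go((.7072,-.0817,.134,42.2))
```

```text
now [ 0.7088 -0.0805  0.2366] [ 1.799e+02 -9.000e-02  4.261e+01] F [ 0.8 -0.6 -0.3] w 0.0567 t 39.0
shift cm [-0.21 -0.03 10.26] turn [ 0.1  -0.09  0.41] then
```

Call:
jog_arm(motion=[{"x":-0.1,"y":0,"z":2.5,"ax":0,"ay":0,"az":0},{"x":0,"y":0,"z":2.5,"ax":0,"ay":0,"az":0},{"x":0,"y":0,"z":2.5,"ax":0,"ay":0,"az":0},{"x":0,"y":0,"z":1.8,"ax":0,"ay":0,"az":0},{"x":0,"y":0,"z":0.8,"ax":0,"ay":0,"az":0}])

```text
time_s: 39.45
tool_pos: [0.7072, -0.0805, 0.1329]
tool_rot: [-180.0, 0.0, 42.6]
force: [-0.4, 1.4, 0.6]
grip_width: 0.0565
grasp_force: 0.0
```

Call:
jog_arm(motion=[{"x":0,"y":0,"z":0,"ax":0,"ay":0,"az":0},{"x":0,"y":0,"z":0,"ax":0,"ay":0,"az":0},{"x":0,"y":0,"z":0,"ax":0,"ay":0,"az":0},{"x":0,"y":0,"z":0,"ax":0,"ay":0,"az":0},{"x":0,"y":0,"z":0,"ax":0,"ay":0,"az":0}], claw=-1, squeeze=25)

```text
time_s: 39.95
tool_pos: [0.7079, -0.081, 0.1345]
tool_rot: [179.9, -0.1, 42.6]
force: [0.7, -0.4, 0.2]
grip_width: 0.0243
grasp_force: 0.4
```

Call:
jog_arm(motion=[{"x":0,"y":0,"z":0,"ax":0,"ay":0,"az":0},{"x":0,"y":0,"z":0,"ax":0,"ay":0,"az":0},{"x":0,"y":0,"z":0,"ax":0,"ay":0,"az":0},{"x":0,"y":0,"z":0,"ax":0,"ay":0,"az":0},{"x":0,"y":0,"z":0,"ax":0,"ay":0,"az":0}])

```text
time_s: 40.45
tool_pos: [0.7079, -0.081, 0.1343]
tool_rot: [180.0, -0.0, 42.6]
force: [1.0, -0.2, 5.1]
grip_width: 0.0224
grasp_force: 25.0
```

Run:
```python
from plan import *
go()
t=env.read_camera('top');o=cv2.imread('pics/top8.png')[:,:,::-1]
print('tray diff',np.abs(t.astype(int)-o)[146:245,132:225].max(2).__gt__(25).sum())
d=(np.abs(t.astype(int)-o).max(2)>25)[146:245,132:225]; ys,xs=np.where(d); print(xs.min()+132 if len(xs) else 0, xs.max()+132 if len(xs) else 0, ys.min()+146 if len(ys) else 0, ys.max()+146 if len(ys) else 0)
```

```text
now [ 0.7079 -0.081   0.1343] [ 1.7995e+02 -5.0000e-02  4.2590e+01] F [ 1.  -0.2  5.1] w 0.0224 t 40.5
tray diff 6766
132 224 146 244
```

Run:
```python
from plan import *
s=env.read_camera('side').astype(int);cv2.imwrite('pics/side12.png',s[:,:,::-1])
for f in('side8','side11'):
    o=cv2.imread(f'pics/{f}.png')[:,:,::-1]
    d=(np.abs(s-o).max(2)>40)[330:430,165:300]; ys,xs=np.where(d); print(f,d.sum(),np.round(np.abs(s-o)[330:430,165:300].mean(),1), [(int(a),int(b)) for a,b in zip(np.percentile(xs+165,[5,50,95]),np.percentile(ys+330,[5,50,95]))] if len(xs) else '')
# direct blobs in the side view: white pot, grey stone
h=cv2.cvtColor(np.uint8(s),cv2.COLOR_RGB2HSV)[330:430,165:300]
for nm,m in(('white',cv2.inRange(h,(0,0,150),(180,45,255))),('grey',cv2.inRange(h,(0,0,40),(180,55,140)))):
    k,l,st,ce=cv2.connectedComponentsWithStats(m)
    print(nm,[(st[i][4],np.round(ce[i]+[165,330])) for i in range(1,k) if st[i][4]>80])
```

```text
side8 2412 15.1 [(200, 334), (251, 349), (296, 374)]
side11 2906 17.3 [(202, 334), (260, 351), (296, 425)]
white [(np.int32(288), array([287., 335.])), (np.int32(1002), array([196., 380.]))]
grey [(np.int32(197), array([236., 377.])), (np.int32(223), array([167., 393.]))][ WARN:0@1.427] global loadsave.cpp:1063 imwrite_ Unsupported depth image for selected encoder is fallbacked to CV_8U.
```

Run:
```python
from plan import *
f=lambda n:cv2.imread(f'pics/{n}.png')
a,b,c=f('side8'),f('side11'),f('side12')
for y,x0,x1,h in((332,228,278,38),(362,220,255,28),(360,180,212,45)):
    T=a[y:y+h,x0:x1]
    for n,I in(('11',b),('12',c)):
        for ch in(0,):
            r=cv2.matchTemplate(cv2.Canny(I,40,120).astype(np.float32)[y-20:y+h+20,x0-30:x1+30],cv2.Canny(a,40,120).astype(np.float32)[y:y+h,x0:x1],5)
            _,v,_,l=cv2.minMaxLoc(r); print((x0,y),n,round(v,2),'shift',l[0]-30,l[1]-20)
t=f('top8'); now=env.read_camera('top')[:,:,::-1]
for p in((204,206),(180,200),(162,174),(150,190),(200,220)): print(p,t[p[1],p[0]],now[p[1],p[0]])
```

```text
(228, 332) 11 0.98 shift 0 0
(228, 332) 12 0.67 shift 0 0
(220, 362) 11 0.98 shift 0 0
(220, 362) 12 0.86 shift 0 0
(180, 360) 11 0.98 shift 0 0
(180, 360) 12 0.97 shift 0 0
(204, 206) [114 148 183] [60 80 98]
(180, 200) [ 99 111 121] [ 91 102 112]
(162, 174) [193 206 214] [52 68 68]
(150, 190) [110 153 189] [47 68 68]
(200, 220) [ 90 128 156] [51 69 85]
```

The leftovers are unmoved since they were placed. The drop in correlation now is only the gripper's shadow, with shift 0. Swinging back.

Call:
jog_arm(motion=[{"x":-0.06,"y":-1.52,"z":0,"ax":0,"ay":0,"az":-4.5},{"x":-0.06,"y":-1.52,"z":0,"ax":0,"ay":0,"az":-4.5},{"x":-0.06,"y":-1.52,"z":0,"ax":0,"ay":0,"az":-4.5},{"x":-0.06,"y":-1.52,"z":0,"ax":0,"ay":0,"az":-4.5},{"x":-0.06,"y":-1.52,"z":-0.1,"ax":0,"ay":0,"az":-4.5}])

```text
time_s: 41.1
tool_pos: [0.646, -0.035, 0.1341]
tool_rot: [-180.0, -0.0, 65.3]
force: [0.9, 1.1, -2.3]
grip_width: 0.022
grasp_force: 25.0
```

Call:
jog_arm(motion=[{"x":-0.06,"y":-1.52,"z":0,"ax":0,"ay":0,"az":-4.5},{"x":-0.06,"y":-1.52,"z":0,"ax":0,"ay":0,"az":-4.5},{"x":-0.06,"y":-1.52,"z":0,"ax":0,"ay":0,"az":-4.5},{"x":-0.06,"y":-1.52,"z":0,"ax":0,"ay":0,"az":-4.5},{"x":-0.06,"y":-1.52,"z":0,"ax":0,"ay":0,"az":-4.5}])

```text
time_s: 41.6
tool_pos: [0.5721, -0.017, 0.134]
tool_rot: [-180.0, -0.0, 87.9]
force: [1.8, 1.4, 0.4]
grip_width: 0.0223
grasp_force: 25.0
```

Call:
jog_arm(motion=[{"x":-0.06,"y":-1.52,"z":0,"ax":0,"ay":0,"az":-4.5},{"x":-0.06,"y":-1.52,"z":0,"ax":0,"ay":0,"az":-4.5},{"x":-0.06,"y":-1.52,"z":0,"ax":0,"ay":0,"az":-4.5},{"x":0,"y":0,"z":0,"ax":0,"ay":0,"az":0},{"x":0,"y":0,"z":0,"ax":0,"ay":0,"az":0}])

```text
time_s: 42.1
tool_pos: [0.5268, -0.0206, 0.134]
tool_rot: [-179.9, -0.1, 101.0]
force: [-1.1, 3.1, -2.4]
grip_width: 0.0222
grasp_force: 25.0
```

Run:
```python
from plan import *
go()
p=env.get_obs()['tool_pos'][:2]-[.5638,-.2104]; print(np.hypot(*p),np.degrees(np.arctan2(p[1],p[0])),env.get_obs()['grasp_force'])
```

```text
now [ 0.5268 -0.0206  0.134 ] [-1.7992e+02 -1.0000e-01  1.0105e+02] F [-1.1  3.1 -2.4] w 0.0222 t 42.1
0.19332855407724117 101.02608472647039 24.967172308824956
```

Call:
jog_arm(motion=[{"x":-0.06,"y":-1.52,"z":0,"ax":0,"ay":0,"az":-4.5},{"x":-0.06,"y":-1.52,"z":0,"ax":0,"ay":0,"az":-4.5},{"x":-0.06,"y":-1.52,"z":0,"ax":0,"ay":0,"az":-4.5},{"x":-0.06,"y":-1.52,"z":0,"ax":0,"ay":0,"az":-4.5},{"x":-0.06,"y":-1.52,"z":0,"ax":0,"ay":0,"az":-4.5}])

```text
time_s: 42.6
tool_pos: [0.4571, -0.0496, 0.1342]
tool_rot: [-180.0, -0.1, 123.7]
force: [-1.5, 2.6, -1.6]
grip_width: 0.0224
grasp_force: 25.0
```

Call:
jog_arm(motion=[{"x":-0.02,"y":-0.7,"z":0,"ax":0,"ay":0,"az":-2},{"x":-0.02,"y":-0.7,"z":0,"ax":0,"ay":0,"az":-2},{"x":0,"y":0,"z":0,"ax":0,"ay":0,"az":0},{"x":0,"y":0,"z":0,"ax":0,"ay":0,"az":0},{"x":0,"y":0,"z":0,"ax":0,"ay":0,"az":0}])

```text
time_s: 43.1
tool_pos: [0.4457, -0.0579, 0.1342]
tool_rot: [-179.9, -0.1, 127.5]
force: [-2.6, 4.5, -0.7]
grip_width: 0.0221
grasp_force: 25.0
```

Call:
jog_arm(motion=[{"x":-0.02,"y":-0.35,"z":0,"ax":0,"ay":0,"az":-1},{"x":-0.02,"y":-0.35,"z":0,"ax":0,"ay":0,"az":-1},{"x":0,"y":0,"z":0,"ax":0,"ay":0,"az":0},{"x":0,"y":0,"z":0,"ax":0,"ay":0,"az":0},{"x":0,"y":0,"z":0,"ax":0,"ay":0,"az":0}])

```text
time_s: 43.6
tool_pos: [0.4403, -0.0623, 0.1342]
tool_rot: [-179.9, -0.2, 129.5]
force: [-3.6, 5.2, -0.2]
grip_width: 0.0225
grasp_force: 25.0
```

Run:
```python
from plan import *
go()
p=env.get_obs()['tool_pos'][:2]-[.5638,-.2104]; print(np.hypot(*p),np.degrees(np.arctan2(p[1],p[0])),env.get_obs()['grasp_force'])
```

```text
now [ 0.4403 -0.0623  0.1342] [-1.7989e+02 -1.6000e-01  1.2952e+02] F [-3.6  5.2 -0.2] w 0.0225 t 43.6
0.1928157501679879 129.82312779259877 24.977245051413774
```

Call:
jog_arm(motion=[{"x":0.08,"y":-0.35,"z":0,"ax":0,"ay":0,"az":-1},{"x":0,"y":-0.35,"z":0,"ax":0,"ay":0,"az":-1},{"x":0,"y":0,"z":0,"ax":0,"ay":0,"az":0},{"x":0,"y":0,"z":0,"ax":0,"ay":0,"az":0},{"x":0,"y":0,"z":0,"ax":0,"ay":0,"az":0}])

```text
time_s: 44.1
tool_pos: [0.4349, -0.0672, 0.1345]
tool_rot: [-180.0, -0.0, 131.6]
force: [-0.5, 4.8, -3.8]
grip_width: 0.0224
grasp_force: 25.0
```

Run:
```python
from plan import *
go()
p=env.get_obs()['tool_pos'][:2]-[.5638,-.2104]; print(np.hypot(*p),np.degrees(np.arctan2(p[1],p[0])),env.get_obs()['grasp_force'])
```

```text
now [ 0.4349 -0.0672  0.1345] [-1.7998e+02 -4.0000e-02  1.3158e+02] F [-0.5  4.8 -3.8] w 0.0224 t 44.1
0.19267269321306293 131.98237810254975 24.963733395561576
```

Call:
jog_arm(motion=[{"x":0,"y":-0.3,"z":0,"ax":0,"ay":0,"az":-0.7},{"x":0,"y":-0.2,"z":0,"ax":0,"ay":0,"az":0},{"x":0,"y":0,"z":0,"ax":0,"ay":0,"az":0},{"x":0,"y":0,"z":0,"ax":0,"ay":0,"az":0},{"x":0,"y":0,"z":0,"ax":0,"ay":0,"az":0}])

```text
time_s: 44.6
tool_pos: [0.4347, -0.0675, 0.1347]
tool_rot: [179.5, 0.1, 132.4]
force: [9.7, 11.4, -14.6]
grip_width: 0.0225
grasp_force: 24.9
```

Run:
```python
from plan import *
go()
p=env.get_obs()['tool_pos'][:2]-[.5638,-.2104]; print(np.hypot(*p),np.degrees(np.arctan2(p[1],p[0])),env.get_obs()['grasp_force'])
```

```text
now [ 0.4347 -0.0675  0.1347] [1.7954e+02 1.3000e-01 1.3238e+02] F [  9.7  11.4 -14.6] w 0.0225 t 44.6
0.19259881564250161 132.08529518224546 24.948408748023212
```

The arm is against its stop. I relax, then lower the lever along its arc.

Call:
jog_arm(motion=[{"x":0,"y":0.35,"z":0,"ax":0,"ay":0,"az":0},{"x":0,"y":0,"z":0,"ax":0,"ay":0,"az":0},{"x":0.19,"y":0,"z":0.43,"ax":0,"ay":0,"az":0},{"x":0.15,"y":0,"z":0.44,"ax":0,"ay":0,"az":0},{"x":0.1,"y":0,"z":0.46,"ax":0,"ay":0,"az":0}])

```text
time_s: 45.1
tool_pos: [0.4328, -0.0648, 0.1232]
tool_rot: [179.8, 0.1, 132.3]
force: [-2.5, 5.3, 7.0]
grip_width: 0.0221
grasp_force: 25.1
```

Call:
jog_arm(motion=[{"x":0.06,"y":0,"z":0.46,"ax":0,"ay":0,"az":0},{"x":0.02,"y":0,"z":0.47,"ax":0,"ay":0,"az":0},{"x":-0.02,"y":0,"z":0.47,"ax":0,"ay":0,"az":0},{"x":-0.06,"y":0,"z":0.46,"ax":0,"ay":0,"az":0},{"x":0,"y":0,"z":0,"ax":0,"ay":0,"az":0}])

```text
time_s: 45.6
tool_pos: [0.4329, -0.0651, 0.1037]
tool_rot: [179.8, 0.1, 132.2]
force: [2.1, 5.3, -2.3]
grip_width: 0.0219
grasp_force: 25.0
```

Call:
jog_arm(motion=[{"x":-0.1,"y":0,"z":0.46,"ax":0,"ay":0,"az":0},{"x":-0.15,"y":0,"z":0.44,"ax":0,"ay":0,"az":0},{"x":0,"y":0,"z":0,"ax":0,"ay":0,"az":0},{"x":0,"y":0,"z":0,"ax":0,"ay":0,"az":0},{"x":0,"y":0,"z":0,"ax":0,"ay":0,"az":0}])

```text
time_s: 46.1
tool_pos: [0.4344, -0.0667, 0.0946]
tool_rot: [179.8, 0.1, 132.2]
force: [1.9, 5.4, -2.6]
grip_width: 0.0218
grasp_force: 25.1
```

Call:
jog_arm(motion=[{"x":-0.19,"y":0,"z":0.43,"ax":0,"ay":0,"az":0},{"x":0,"y":0,"z":0.1,"ax":0,"ay":0,"az":0},{"x":0,"y":0,"z":0,"ax":0,"ay":0,"az":0},{"x":0,"y":0,"z":0,"ax":0,"ay":0,"az":0},{"x":0,"y":0,"z":0,"ax":0,"ay":0,"az":0}])

```text
time_s: 46.6
tool_pos: [0.4356, -0.068, 0.0895]
tool_rot: [179.8, 0.1, 132.3]
force: [-0.2, 5.4, 0.5]
grip_width: 0.0222
grasp_force: 24.9
```

Call:
jog_arm(motion=[{"x":-0.05,"y":0,"z":0.15,"ax":0,"ay":0,"az":0},{"x":0,"y":0,"z":0.15,"ax":0,"ay":0,"az":0},{"x":0,"y":0,"z":0,"ax":0,"ay":0,"az":0},{"x":0,"y":0,"z":0,"ax":0,"ay":0,"az":0},{"x":0,"y":0,"z":0,"ax":0,"ay":0,"az":0}])

```text
time_s: 47.1
tool_pos: [0.4364, -0.0689, 0.0868]
tool_rot: [179.8, 0.1, 132.3]
force: [1.8, 4.7, 3.1]
grip_width: 0.0218
grasp_force: 24.7
```

Call:
jog_arm(motion=[{"x":-0.05,"y":0,"z":0.15,"ax":0,"ay":0,"az":0},{"x":0,"y":0,"z":0.15,"ax":0,"ay":0,"az":0},{"x":0,"y":0,"z":0,"ax":0,"ay":0,"az":0},{"x":0,"y":0,"z":0,"ax":0,"ay":0,"az":0},{"x":0,"y":0,"z":0,"ax":0,"ay":0,"az":0}])

```text
time_s: 47.6
tool_pos: [0.4371, -0.0696, 0.0843]
tool_rot: [179.8, 0.2, 132.3]
force: [1.9, 3.9, 10.0]
grip_width: 0.0215
grasp_force: 24.1
```

Run:
```python
from plan import *
go()
s=env.read_camera('side');cv2.imwrite('pics/side13.png',s[:,:,::-1])
```

```text
now [ 0.4371 -0.0696  0.0843] [1.7981e+02 1.7000e-01 1.3226e+02] F [ 1.9  3.9 10. ] w 0.0215 t 47.6
```

The force has risen to 10 N, so the lever is down on its stop. I release, retreat and check.

Call:
jog_arm(motion=[{"x":0,"y":0,"z":0,"ax":0,"ay":0,"az":0},{"x":0,"y":0,"z":0,"ax":0,"ay":0,"az":0},{"x":0,"y":0,"z":0,"ax":0,"ay":0,"az":0},{"x":0,"y":0,"z":0,"ax":0,"ay":0,"az":0},{"x":0,"y":0,"z":0,"ax":0,"ay":0,"az":0}], claw=0.2)

```text
time_s: 48.15
tool_pos: [0.4343, -0.0696, 0.0822]
tool_rot: [-179.9, -0.0, 132.3]
force: [0.6, -0.4, 0.6]
grip_width: 0.0499
grasp_force: 0.0
```

Call:
jog_arm(motion=[{"x":0,"y":0,"z":-2,"ax":0,"ay":0,"az":0},{"x":0,"y":0,"z":-4,"ax":0,"ay":0,"az":0},{"x":0,"y":0,"z":-4,"ax":0,"ay":0,"az":0},{"x":0,"y":0,"z":-4,"ax":0,"ay":0,"az":0},{"x":0,"y":0,"z":-3,"ax":0,"ay":0,"az":0}])

```text
time_s: 48.65
tool_pos: [0.4351, -0.0695, 0.255]
tool_rot: [179.9, 0.1, 132.3]
force: [0.2, 0.4, -0.4]
grip_width: 0.0521
grasp_force: 0.0
```

Call:
jog_arm(motion=[{"x":2,"y":4.5,"z":0,"ax":0,"ay":0,"az":0},{"x":2,"y":4.5,"z":0,"ax":0,"ay":0,"az":0},{"x":2,"y":4.5,"z":0,"ax":0,"ay":0,"az":0},{"x":2,"y":4.5,"z":0,"ax":0,"ay":0,"az":0},{"x":2,"y":4.5,"z":0,"ax":0,"ay":0,"az":0}])

```text
time_s: 49.15
tool_pos: [0.5344, 0.1578, 0.2523]
tool_rot: [-180.0, 0.0, 132.3]
force: [-0.2, -0.1, 0.3]
grip_width: 0.0523
grasp_force: 0.0
```

Call:
jog_arm(motion=[{"x":-2,"y":4.5,"z":-1,"ax":0,"ay":0,"az":0},{"x":-2,"y":4.5,"z":-1,"ax":0,"ay":0,"az":0},{"x":-2,"y":4.5,"z":-1,"ax":0,"ay":0,"az":0},{"x":0,"y":0,"z":0,"ax":0,"ay":0,"az":0},{"x":0,"y":0,"z":0,"ax":0,"ay":0,"az":0}])

```text
time_s: 49.65
tool_pos: [0.6739, 0.2023, 0.2797]
tool_rot: [-179.7, 0.0, 132.3]
force: [0.1, 0.5, 0.2]
grip_width: 0.052
grasp_force: 0.0
```

Run:
```python
from plan import *
go()
t=env.read_camera('top');s=env.read_camera('side')
cv2.imwrite('pics/top14.png',t[:,:,::-1]);cv2.imwrite('pics/side14.png',s[:,:,::-1])
def blob(im,n,P,thr=45,w=16):
    u,v=np.int32(proj(n,P)); m=np.uint8(im.max(2)[v-w:v+w+1,u-w:u+w+1]<thr)*255
    k,l,st,ce=cv2.connectedComponentsWithStats(m)
    return [(st[i],np.round(ce[i]+[u-w,v-w],1)) for i in range(1,k) if st[i][4]>20]
for P in([.436,-.066,.107],[.4835,-.1205,.174]):
    print(blob(t,'top',P),blob(s,'side',P))
t0=cv2.imread('pics/top0.png')[:,:,::-1];s0=cv2.imread('pics/side0.png')[:,:,::-1]
P=[.4404,-.0615,.1106]; print('orig',blob(t0,'top',P),blob(s0,'side',P))
P=[.4872,-.117,.173];print('orig knob',blob(t0,'top',P),blob(s0,'side',P))
```

```text
now [0.6739 0.2023 0.2797] [-1.7973e+02  3.0000e-02  1.3228e+02] F [0.1 0.5 0.2] w 0.052 t 49.6
[(array([ 10,  11,  14,  13, 123], dtype=int32), array([261.5, 260.9]))] [(array([11, 12, 12, 10, 83], dtype=int32), array([330.2, 269.1]))]
[(array([ 10,   9,  13,  15, 147], dtype=int32), array([290.7, 228.4])), (array([19, 21, 14, 12, 47], dtype=int32), array([300.6, 239.4]))] [(array([ 11,  11,  11,  14, 130], dtype=int32), array([304.7, 220.4]))]
orig [(array([ 10,  10,  13,  14, 127], dtype=int32), array([257.9, 257.6]))] [(array([11, 12, 12, 11, 89], dtype=int32), array([327.2, 268.5]))]
orig knob [(array([ 10,   9,  13,  15, 146], dtype=int32), array([289. , 226.1])), (array([18, 21, 15, 12, 80], dtype=int32), array([300.4, 237.8]))] [(array([ 12,  10,  11,  14, 130], dtype=int32), array([302.6, 220.7]))]
```

Run:
```python
from plan import *
b,e=tri((261.5,260.9),(330.2,269.1)); k,_=tri((290.7,228.4),(304.7,220.4)); b0,_=tri((257.9,257.6),(327.2,268.5))
a=np.radians(-47.5);X=np.array([np.cos(a),np.sin(a)]);Y=np.array([-X[1],X[0]])
pad=np.array([.4833,-.1211])
for n,p in(('ball',b),('ball0',b0),('knob',k)): print(n,np.round(p,4),'pad xy',(p[:2]-pad)@X,(p[:2]-pad)@Y)
# block in side/top vs just after placing; leftovers vs after placing
f=lambda n:cv2.imread(f'pics/{n}.png')
E=lambda i:cv2.Canny(i,40,120).astype(np.float32)
def sh(A,B,x0,y0,w,h):
    r=cv2.matchTemplate(E(B)[y0-15:y0+h+15,x0-15:x0+w+15],E(A)[y0:y0+h,x0:x0+w],5); _,v,_,l=cv2.minMaxLoc(r); return round(v,2),l[0]-15,l[1]-15
t,s=f('top14'),f('side14')
print('side offcut,stone,pot',sh(f('side11'),s,228,332,50,38),sh(f('side11'),s,220,362,35,28),sh(f('side11'),s,180,360,32,45))
print('side block low part',sh(f('side11'),s,282,292,48,30),'top block low',sh(f('top11'),t,285,245,25,22))
print('top grey pot',sh(f('top0'),t,335,300,35,35),'top tray',sh(f('top8'),t,135,150,90,90))
```

```text
ball [ 0.4358 -0.0666  0.1058] pad xy -0.07222058932463117 0.001785915007799642
ball0 [ 0.4409 -0.0604  0.1096] pad xy -0.07334052652413194 0.009762909438403512
knob [ 0.4838 -0.1194  0.1718] pad xy -0.0009510288101149122 0.0015453637270645862
side offcut,stone,pot (0.98, 0, 0) (0.94, 0, 0) (0.98, 0, 0)
side block low part (0.77, 0, 0) top block low (0.71, 0, 0)
top grey pot (0.97, 0, 0) top tray (0.81, 0, 0)
```

```bash
python3 -c "
from cell import env
print(env.sign_off())"
```

```text
the job is handed in; nothing more can be done
None
```

I handed the job in at about 50 s on the robot's clock. By my camera checks, all three leftovers are in the tray (the half-disc leans on the tray wall), the block is square on the pad, the arm is at its stop and the foot is down on the block; the judge's verdict was not shown.

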